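Set the measuring microphone on a tweeter's axis and snap it into its clips

TASK

Set up the measuring microphone for the tweeter on the small plywood baffle: swing the wing of the stand's twist collar over to loosen it, slide the clip head along until it stands straight in line with the middle of the tweeter's dome, and swing the wing fully back to lock the tube. Then lay the microphone, nose towards the tweeter, across the open mouths of the two spring clips, let go of it, and push it down until both clips snap round it and it sits level at the bottom of its seat. Do not touch the tweeter or its baffle, and leave the other things lying where they are.

Things in the scene. Friction and masses are not known exactly. Their poses are not given: they have to be found in the camera images.
- clip_seat (a point): centre of the microphone's axis once fully seated, 82 mm above the table, midway between the two clips; moves with the clip head. Axes as the stand's: x along the seated microphone towards the tweeter, y along the telescoping tube towards the foot, z up. A microphone laid in the open mouths rests with its axis 16 mm higher; 10 to 15 N straight down on its middle snaps it in.
- clip_head (a point): centre of the stand's grey clip head, 32 mm below clip_seat, same axes: a bar 106 mm (x) by 36 mm (y) by 22 mm (z). Push on its long upright sides (y = -18 or +18 mm); the 16 mm tube with a 26 mm boss leaves the middle of the +y side.
- clip_far (a point): middle of the seat of the clip nearer the tweeter, 38 mm to +x of clip_seat; its twin is 38 mm to -x. Each is a pair of bent spring-steel fingers, 14 mm wide in x, up to 16 mm above this point and 18 mm to either side; 60 mm are free between the two clips, down to the head's top 21 mm below.
- slide_tube (a joint): how far the inner tube with the clip head is drawn out of the stand, m, 0 to 0.125; growing moves the head to the stand's -y. Loose, it slides with 2 to 4 N and stays where it is left; with the collar locked, friction holds it against some 15 N.
- lock_collar (a joint): twist collar round the tube, rad: 0 = locked, wing leaning 30 degrees to the stand's +x (away from the robot); 1.1 = loose, wing leaning 33 degrees to -x (towards the robot). Above about 0.4 the tube is free. Stays where it is left; the wing takes 2 to 5 N pushed level near its tip, rising to 15 N close to 0.
- wing_tip (a point): centre of the 11 mm round end of the collar's black wing, 60 mm from the tube's axis (50 mm above the table); swings in the stand's x-z plane. The wing is a paddle 8 mm thick and 16 mm wide along the tube; the collar below it is 37 mm across, 30 mm long.
- mic_stand: fixed bench stand; origin at table level under the tube's axis; x level and square to the tube, away from the robot; y along the tube, to the robot's left. Steel foot 112 x 104 x 14 mm. From the origin, the collar's middle lies 45 mm to -y, the head's middle 140 mm plus slide_tube to -y; the clamp on the foot, 22 mm to +y, is 84 mm high.
- mic: dark round measuring microphone lying loose, 178 mm long, 0.11 kg. Origin on its axis at the middle of the thick body; x axis along it towards the thin nose. The thick part is 22 mm diameter, from -65 to +65 mm; thin nose to +113 mm. It can be turned about its own axis; only its x axis matters.
- mic_nose (a point): tip of the microphone's thin nose, on its axis, 113 mm from the body's middle.
- dome (a point): front of the tweeter's dome, 82 mm above the table. Frame: x into the tweeter (square to the baffle, the same direction as the stand's x), y sideways, z up.
- baffle: plywood test baffle, 116 mm wide, 138 mm high, fixed, with the 76 mm tweeter on its front, which faces the stand (-x) and the robot. Origin at the middle of its front face's lower edge.
- coil: bystander: copper crossover coil on a white spool, 58 mm across, 22 mm high; origin under its centre.
- terminal: bystander: black terminal plate 62 mm square with two posts, 24 mm high; origin under its centre.
- tape: bystander: pocket tape measure 37 x 77 mm, 62 mm high; origin under its centre.
- driver_tool: bystander: screwdriver, 197 mm long, 29 mm high, lying along its own y axis; origin under its middle.

How it is judged:
By the outcome, as a careful person would: the job done as asked, in the order asked, and still so for the second after the job is handed in, with the robot touching nothing.
It also fails if it takes over 72 s, if anything falls off the work surface, if the arm or the gripper's body presses on something with over 40 N, if the wrist force passes 120 N, or if a joint passes its speed limit or range.

ROBOT

A 6-joint arm with a two-finger parallel gripper is mounted at the origin on the work surface; the furniture and walls round the work are solid. World frame = base frame: x ahead of the robot, y to its left, z up, the work surface at z = 0. Lengths are in mm, angles in rad, forces in N, time in s.
With the tool pointing down it reaches from about 350 to 775 mm from the base axis. Payload 7.3 kg.
Tool frame: the origin (TCP) lies at the very end of the fingers, on their centre line; the grasp point (between the pads) lies 19 mm behind it; z points along the fingers, x is the direction in which the jaws open and shut, and the axes are right-handed (so a half turn about z gives the same grasp; the last joint's range is limited). The gripper opens to 92 mm and grips with 3 to 60 N. Pads are 19 mm wide; open, the fingers measure 130 mm over their backs; the gripper's body (75 mm by 190 mm) begins 47 mm behind the grasp point.
Start: joints at [1.119, 0.342, 1.524, -0, 1.275, -0.146], TCP at [158.04, 500.668, 226.741] pointing down, gripper open.
Joint ranges: [-2.53, 2.53], [-0.77, 2.02], [0.04, 2.7], [-1, 4.14], [0.28, 2.66], [-3.11, 3.11]. Speed limits (rad/s): [2.57, 2.57, 3.14, 3.14, 3.14, 3.14].

INTERFACE

Orientations are given as [roll, pitch, yaw] about the fixed x, y, z axes, in that order (R = Rz(yaw) Ry(pitch) Rx(roll)).
In Python, from plant import bot, capture, camera_params gives the robot as it stands.
- The arm moves only by the shell command python3 -m jog 'ROWS' [OPENING]. ROWS is a JSON object of lists of equal length, an entry for each row: "xyz": the shift along the world's x, y, z as a fraction of full scale, a list of three; "angular": the turn, a rotation vector about the world's x, y, z as a fraction of full scale, a list of three. In form: {"xyz": [[x, y, z], ...], "angular": [[wx, wy, wz], ...]}. A call has 1 to 10 rows; each row shifts and turns the pose as measured when the row begins; what a row does not reach is not made up. Full scale, the value 1, is 2 cm for a shift and 6 degrees for a turn. A row lasts 1/10 s, in which the tool goes at most 50 mm and 8.59 degrees, less where a joint would pass 70% of its speed; a pose out of reach is approached as far as the arm can. A call with a number of a shift or a turn outside -1 to 1 is refused whole. A call with a gripper value outside its range is refused whole. OPENING is the closure, from -1 (fully open) to 1 (shut), set as the call begins (- or left out, the last holds). The fingers move at their own pace and stop on an object; the grip force is fixed at half the most. Time passes only in rows, so rows that do not move let the fingers close. It gives the time, the measured TCP pose, the force and the opening at its end, in the units of the state.
- bot.get_obs(): the state, without advancing time (a new reading comes with each control period).
- capture(name): name is "scene" or "top" or "wrist"; returns the picture (384x512x3 uint8, red, green, blue); there is no depth.
- camera_params(name): a dict with "fx", "fy", "cx", "cy" (pixels), "rvec" (rotation vector, rad) and "tvec" (3), from world to camera coordinates, as OpenCV has them. Camera axes: x right, y down, z forward; pixel columns grow to the right and rows downward; lengths in mm; the calibration is good to about 2 mm. A picture is of the moment at which its call begins: read the wrist's pose just before it. camera_params takes no time and is no camera call; for the wrist camera it gives the pose at the moment of the call.
- bot.close_job(): hands the job in, once; it reports no verdict.
The state is a dict: "time": time; "joint_positions": joint angles; "dq": joint speeds; "tau": joint torques, N m; "tool_pos": TCP position; "tcp_rot": TCP orientation; "contact_force": force on the tool from outside, world axes, zero at the start; "moment": the same for the moment, N m; "grip_width": finger opening in mm.
Only numpy, scipy, OpenCV 4.12 (cv2) and the standard library are available. Lean on these libraries where they do the work, as an engineer would, in place of code of your own. Each camera call takes 0.05 s, during which the arm holds its last target.

## Working session

There is one attempt and no reset: what is moved stays moved. The work goes in short steps, Python scripts to look and compute and a shell command to move; the robot and the scene stay as the last step left them, time stands still between calls to the robot, and variables do not carry over. Pictures are saved under pics/ and viewed, and the job is handed in when it is done.

```bash
ls; mkdir -p pics
python3 - <<'E'
from plant import bot,capture,camera_params
import cv2
print(bot.get_obs())
for n in ("scene","top","wrist"):
    print(n,camera_params(n))
    cv2.imwrite(f"pics/{n}0.png",cv2.cvtColor(capture(n),cv2.COLOR_RGB2BGR))
E
```

```text
pics
{'time': 0.0, 'joint_positions': array([ 1.11902911e+00,  3.42704691e-01,  1.52505041e+00, -2.42884743e-05,
        1.27539280e+00, -1.45997180e-01]), 'dq': array([-0.00103153,  0.00025717, -0.00013265,  0.00053239, -0.00043992,
        0.00103533]), 'tau': array([-5.51544508e-04, -4.31241131e+01, -2.44224590e+01,  7.17566279e-02,
        5.58353914e-02, -1.20331633e-04]), 'tool_pos': array([157.83753777, 500.26879415, 226.04267106]), 'tcp_rot': array([-3.14138938e+00,  1.54208105e-03,  1.26503353e+00]), 'contact_force': array([-0.17552101,  0.15686939, -0.01526119]), 'moment': array([ 0.00203447, -0.01210457,  0.04659801]), 'grip_width': 91.91574530603361}
scene {'fx': 460.2243874858326, 'fy': 460.2243874858326, 'cx': 248.63481488172707, 'cy': 196.7617267179113, 'rvec': array([ 2.27031624, -0.5982894 ,  0.28018812]), 'tvec': array([-505.23727971,  232.61090181, 1173.6898144 ])}
top {'fx': 362.84231816996123, 'fy': 362.84231816996123, 'cx': 257.03198619602165, 'cy': 198.66558736150208, 'rvec': array([ 2.13324499, -2.17387883,  0.11475083]), 'tvec': array([ -33.20702294,  580.45313668, 1111.73621975])}
wrist {'fx': 325.67284928450636, 'fy': 325.67284928450636, 'cx': 259.8430533456108, 'cy': 196.2973124634074, 'rvec': array([-2.3465561 , -1.71985666, -0.23514762]), 'tvec': array([-524.26119399,  -34.27335724,  390.44743456])}
```

View pics/scene0.png

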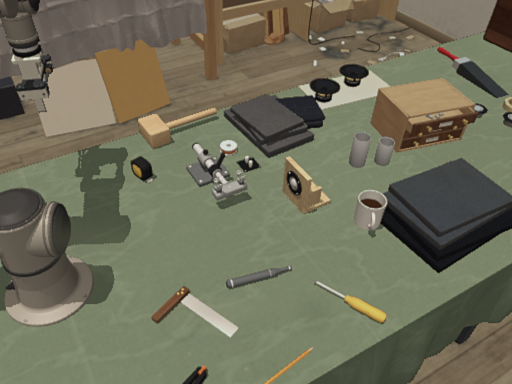

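View pics/top0.png

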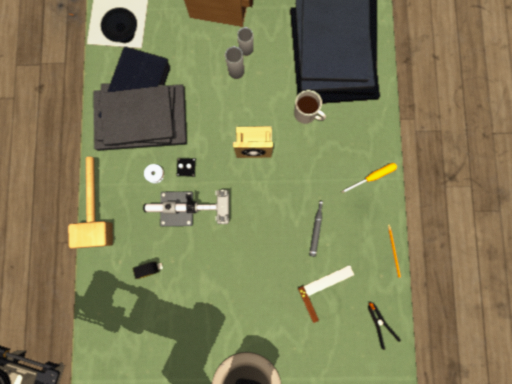

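View pics/wrist0.png

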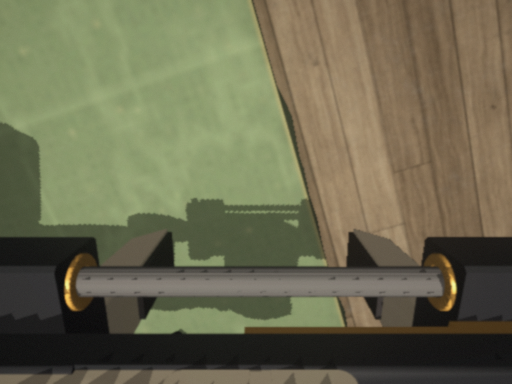

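The scene shows the stand at (218,175), the tweeter at (297,185) and the mic at (258,277). In the top view the stand's head is at (222,206), the mic at (317,230) with its nose up (+x), and the dome at about (253,153). I'll zoom in next.

```bash
cat > h.py <<'E'
import numpy as np,cv2
from plant import bot,capture,camera_params
def ray(n,uv,p=None):
    p=p or camera_params(n);R,_=cv2.Rodrigues(p['rvec']);c=-R.T@p['tvec']
    d=R.T@np.array([(uv[0]-p['cx'])/p['fx'],(uv[1]-p['cy'])/p['fy'],1.]);return c,d/np.linalg.norm(d)
def onz(n,uv,z,p=None):
    c,d=ray(n,uv,p);return c+d*(z-c[2])/d[2]
def two(a,ua,b,ub):
    c1,d1=ray(a,ua);c2,d2=ray(b,ub)
    A=np.stack([d1,-d2],1);t=np.linalg.lstsq(A,c2-c1,rcond=None)[0]
    p,q=c1+t[0]*d1,c2+t[1]*d2;return (p+q)/2,np.linalg.norm(p-q)
def proj(n,P):
    p=camera_params(n);K=np.array([[p['fx'],0,p['cx']],[0,p['fy'],p['cy']],[0,0,1]])
    return cv2.projectPoints(np.array(P,float).reshape(-1,3),p['rvec'],p['tvec'],K,None)[0][:,0]
def crop(src,dst,x0,y0,x1,y1,s):
    im=cv2.imread(src)[y0:y1,x0:x1];cv2.imwrite(dst,cv2.resize(im,None,fx=s,fy=s,interpolation=cv2.INTER_CUBIC))
def snap(n,f):
    im=capture(n);cv2.imwrite(f,cv2.cvtColor(im,cv2.COLOR_RGB2BGR));return im
E
python3 - <<'E'
from h import *
crop('pics/top0.png','pics/t1.png',130,120,280,230,5)
crop('pics/scene0.png','pics/s1.png',180,125,340,225,5)
crop('pics/top0.png','pics/t2.png',290,190,340,265,7)
E
```

```text
(no output)
```

View pics/t1.png

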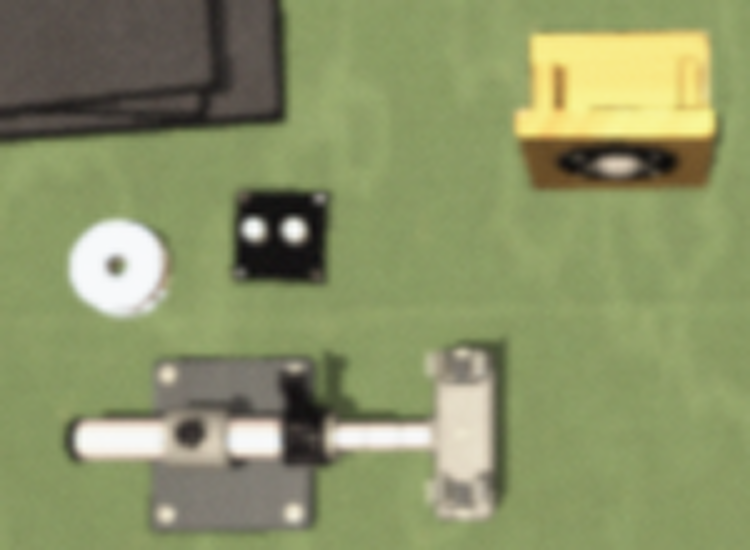

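View pics/s1.png

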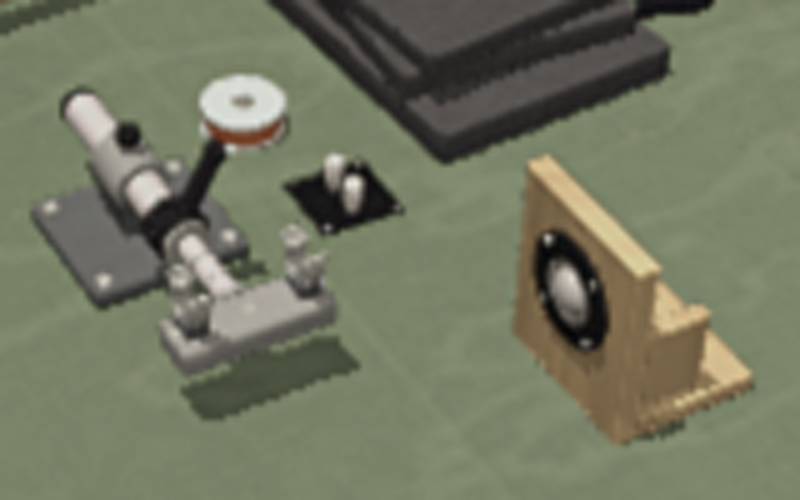

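View pics/t2.png

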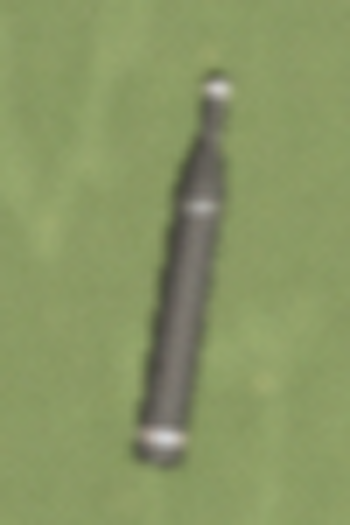

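Run:
```python
from h import *
np.set_printoptions(precision=1,suppress=True)
T=lambda u,v,s=5,o=(130,120):((u+.5)/s-.5+o[0],(v+.5)/s-.5+o[1])
S=lambda u,v:T(u,v,5,(180,125))
print('foot',[onz('top',T(*p),14) for p in [(155,358),(312,358),(312,530),(152,530)]])
print('head',[onz('top',T(*p),61) for p in [(437,350),(493,350),(437,515),(493,515)]])
print('dome',onz('top',T(617,163),82),two('top',T(617,163),'scene',S(567,290)))
print('baffle top front',[onz('top',T(*p),138) for p in [(516,135),(714,135)]])
print('baffle bot front',[onz('top',T(*p),0) for p in [(533,187),(708,187)]])
print('baffle scene top', onz('scene',S(527,172),138), onz('scene',S(640,280),138), 'bot',onz('scene',S(516,333),0),onz('scene',S(620,440),0))
print('wing',two('top',T(293,378),'scene',S(217,152)))
print('head scene corners bot',onz('scene',S(180,370),39),onz('scene',S(334,318),39))
m=lambda u,v:T(u,v,7,(290,190))
print('mic tail, nose',onz('top',m(160,460),11),onz('top',m(217,75),11))
print('coil',onz('top',T(117,267),22),'term',onz('top',T(281,237),3))
# mic mask
im=cv2.imread('pics/top0.png');sub=im[190:265,290:340].astype(int)
g=(sub[...,1]-sub[...,2]);mask=(g<12).astype('uint8')
n,l,st,c=cv2.connectedComponentsWithStats(mask);k=1+np.argmax(st[1:,4]);ys,xs=np.where(l==k)
W=np.array([onz('top',(x+290,y+190),11)[:2] for x,y in zip(xs,ys)]);mu=W.mean(0);u,s,v=np.linalg.svd(W-mu);d=v[0]*np.sign(v[0][0])
t=(W-mu)@d;print('mic',st[k],mu,d,np.degrees(np.arctan2(d[1],d[0])),mu+d*t.min(),mu+d*t.max(),np.ptp(t),((W-mu)@[-d[1],d[0]]).min(),((W-mu)@[-d[1],d[0]]).max())
```

```text
foot [array([612.7, 267.7,  14. ]), array([610.6, 165.8,  14. ]), array([499.6, 165.4,  14. ]), array([501.5, 268.1,  14. ])]
head [array([607.3,  79.1,  61. ]), array([606.6,  44.3,  61. ]), array([505.1,  79.6,  61. ]), array([504.4,  45.2,  61. ])]
dome [718.1 -34.9  82. ] (array([716.9, -33.8,  78.2]), np.float64(4.764116333364547))
baffle top front [array([722. ,  22.7, 138. ]), array([719.5, -93. , 138. ])]
baffle bot front [array([723.8,  22.6,   0. ]), array([721.3, -93. ,   0. ])]
baffle scene top [710.1  11.4 138. ] [713.  -99.2 138. ] bot [718.2  18.2  -0. ] [721.4 -91.7   0. ]
wing (array([585.2, 162.2,  95.8]), np.float64(3.724193734851901))
head scene corners bot [500.1  53.6  39. ] [602.9  49.1  39. ]
mic tail, nose [ 399.  -215.6   11. ] [ 573.3 -248.    11. ]
coil [671.4 290.9  22. ] term [693.  188.7   3. ]
mic [ 19  10  15  57 415] [ 478.1 -230.1] [ 1.  -0.2] -11.279654781446128 [ 396.3 -213.8] [ 574.2 -249.3] 181.37704871073862 -13.743841969875994 13.973247785883556
```

```bash
python3 -m jog '{"xyz":[[1,-0.74,0],[1,-0.74,0],[1,-0.74,0],[1,-0.74,0],[1,-0.74,0],[1,-0.74,0],[1,-0.74,0],[1,-0.74,0],[1,-0.74,0],[1,-0.74,0]],"angular":[[0,0,0.13],[0,0,0.13],[0,0,0.13],[0,0,0.13],[0,0,0.13],[0,0,0.13],[0,0,0.13],[0,0,0.13],[0,0,0.13],[0,0,0.13]]}' 1
python3 - <<'E'
from h import *
np.set_printoptions(precision=1,suppress=True)
T=lambda u,v,s=5,o=(130,120):((u+.5)/s-.5+o[0],(v+.5)/s-.5+o[1])
print('collar',onz('top',T(304,440),68),'tube thin',onz('top',T(380,437),58),'tube thick',onz('top',T(120,440),60))
E
```

```text
time: 1.15
tool_pos: [361.1, 346.5, 223.4]
tcp_rot: [-3.138, 0.006, 1.413]
contact_force: [0.5, 0.6, -0.5]
grip_width: 16.2
collar [552.1 160.1  68. ] tube thin [554.1 115.   58. ] tube thick [555.1 275.8  60. ]
```

```bash
python3 -m jog '{"xyz":[[1,-0.7,0],[1,-0.7,0],[1,-0.7,0],[1,-0.7,0],[1,-0.7,0],[1,-0.7,0],[1,-0.7,0],[1,-0.7,0],[1,-0.7,0],[1,-0.7,0]],"angular":[[0,0,0.13],[0,0,0.13],[0,0,0.13],[0,0,0.13],[0,0,0.13],[0,0,0.13],[0,0,0.13],[0,0,0.13],[0,0,0.13],[0,0,0]]}'
python3 - <<'E'
from h import *
print(bot.get_obs()['tool_pos'],camera_params('wrist')['rvec'],ray('wrist',(256,192)))
snap('wrist','pics/w1.png')
E
```

```text
time: 2.15
tool_pos: [567.5, 198.8, 220.4]
tcp_rot: [-3.132, 0.008, 1.54]
contact_force: [-0.1, -0.4, 0.3]
grip_width: 0.5
[567.4721334  198.82357801 220.35780621] [-2.10496079 -2.04317881 -0.26178115] (array([496.45288567, 202.60833769, 378.86140403]), array([ 0.24809696, -0.02877909, -0.96830763]))
```

View pics/w1.png

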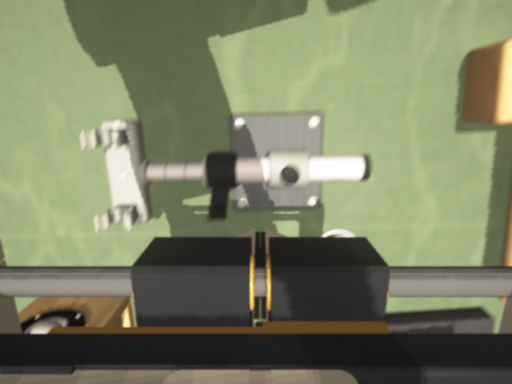

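Run:
```python
from h import *
np.set_printoptions(precision=1,suppress=True)
crop('pics/w1.png','pics/w1b.png',70,90,380,235,2.5)
for n,p,z in [('wingtip',(218,212),100),('collar',(221,168),68),('thin tube',(175,170.5),58),('thick tube',(340,168),60),('foot tl',(231,112),14),('foot tr',(323,112),14),('foot bl',(233,209),14),('foot br',(322,209),14)]:
    print(n,onz('wrist',p,z))
```

```text
wingtip [588.4 156.7 100. ]
collar [554.2 157.6  68. ]
thin tube [557. 110.  58.]
thick tube [559.3 274.1  60. ]
foot tl [502.7 165.   14. ]
foot tr [506.1 264.5  14. ]
foot bl [612.9 161.1  14. ]
foot br [616.  265.3  14. ]
```

View pics/w1b.png

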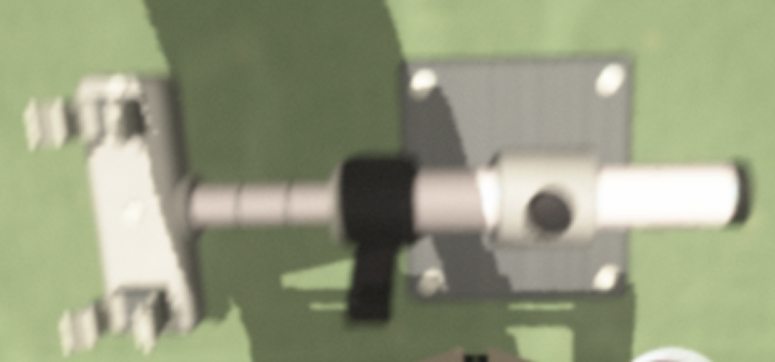

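```bash
python3 -m jog '{"xyz":[[1,-0.7,0],[1,-0.7,0],[0.9,-0.6,0],[0,0,-1],[0,0,-1],[0,0,-1],[0,0,-1],[0,0,-1],[0,0,-1]],"angular":[[0,0,0],[0,0,0],[0,0,0],[0,0,0],[0,0,0],[0,0,0],[0,0,0],[0,0,0],[0,0,0]]}'
```

```text
time: 3.1
tool_pos: [631.5, 152.9, 94.9]
tcp_rot: [-3.134, 0.01, 1.534]
contact_force: [1.0, 0.9, 0.1]
grip_width: 0.4
```

```bash
python3 -m jog '{"xyz":[[-0.4,0.3,-0.25],[-0.6,0,0],[-0.6,0,0],[-0.6,0,0]],"angular":[[0,0,0],[0,0,0],[0,0,0],[0,0,0]]}'
python3 -m jog '{"xyz":[[-0.6,0,0],[-0.6,0,0]],"angular":[[0,0,0],[0,0,0]]}'
```

```text
time: 3.5
tool_pos: [588.2, 160.0, 88.4]
tcp_rot: [-3.139, 0.01, 1.533]
contact_force: [11.4, -1.7, 7.9]
grip_width: 0.1
time: 3.7
tool_pos: [568.5, 160.4, 93.1]
tcp_rot: [3.129, 0.009, 1.534]
contact_force: [1.6, -0.3, -2.3]
grip_width: 0.5
```

```bash
python3 -m jog '{"xyz":[[-0.4,0,-0.2],[-0.3,0,-0.1],[-0.2,0,0]],"angular":[[0,0,0],[0,0,0],[0,0,0]]}'
python3 - <<'E'
from h import *
snap('scene','pics/s2.png');snap('top','pics/t3.png')
crop('pics/s2.png','pics/s2b.png',180,125,340,225,5)
E
```

```text
time: 4.0
tool_pos: [550.8, 161.4, 89.8]
tcp_rot: [3.121, 0.008, 1.534]
contact_force: [2.8, -0.9, -0.3]
grip_width: 0.5
```

View pics/s2b.png

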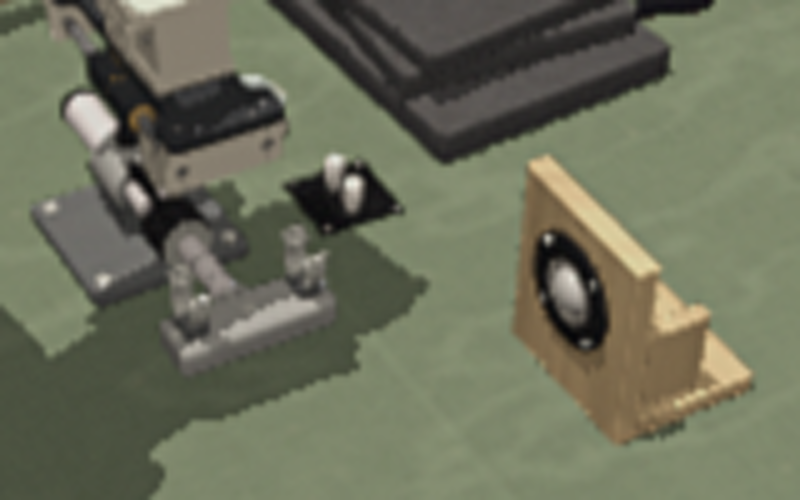

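The gripper hides the wing in this view. I'll push a little further, then back off and look.

```bash
python3 -m jog '{"xyz":[[-0.25,0,0],[-0.25,0,0]],"angular":[[0,0,0],[0,0,0]]}'
python3 -m jog '{"xyz":[[0.5,0,0.3],[0,0,1],[0,0,1],[0,0,1],[0,-1,1],[0,-1,0],[0,-0.5,0]],"angular":[[0,0,0],[0,0,0],[0,0,0],[0,0,0],[0.1,0,0],[0.1,0,0],[0,0,0]]}'
python3 - <<'E'
from h import *
snap('wrist','pics/w2.png');print(bot.get_obs()['tool_pos'])
E
```

```text
time: 4.3
tool_pos: [542.5, 161.7, 89.7]
tcp_rot: [3.118, 0.007, 1.534]
contact_force: [13.6, -0.2, -0.2]
grip_width: 0.7
time: 5.0
tool_pos: [544.1, 112.3, 174.2]
tcp_rot: [3.138, -0.014, 1.537]
contact_force: [-0.3, 0.6, 0.4]
grip_width: 0.3
[544.40292305 111.35408748 174.2478289 ]
```

View pics/w2.png

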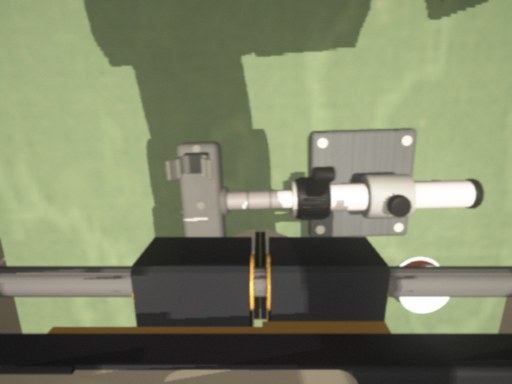

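The wing tip is now at (323,175), leaning to -x. The end stop gave 13.6 N, so the collar is loose. Next I'll straddle the head with open jaws and push on its +y side, off the boss.

```bash
python3 -m jog '{"xyz":[[-0.4,-1,0],[-0.4,-1,0],[0,-1,0],[0,-0.5,0],[0,0,-1],[0,0,0],[0,0,0]],"angular":[[-0.3,0,0.05],[-0.3,0,0],[-0.4,0,0],[0,0,0],[0,0,0],[0,0,0],[0,0,0]]}' -1
python3 - <<'E'
from h import *
snap('wrist','pics/w3.png');print(bot.get_obs())
E
```

```text
time: 5.75
tool_pos: [524.4, 41.6, 150.4]
tcp_rot: [-3.138, 0.092, 1.541]
contact_force: [0.4, -0.5, 0.4]
grip_width: 51.5
{'time': 5.8, 'joint_positions': array([-0.01066129,  0.4283912 ,  1.62198622, -0.10295383,  1.09950638,
       -1.50478567]), 'dq': array([ 0.00127811, -0.00713376, -0.00257899, -0.00398408,  0.00014268,
        0.00301498]), 'tau': array([-1.20146982e-01, -4.57133782e+01, -2.25969261e+01, -4.38874550e-01,
        3.44745372e-02, -1.10373407e-02]), 'tool_pos': array([524.13012822,  41.68847185, 150.21407704]), 'tcp_rot': array([-3.13718717,  0.09179604,  1.54148467]), 'contact_force': array([-0.87403167, -0.27810448, -0.37060923]), 'moment': array([ 0.11325432, -0.02966447, -0.00685424]), 'grip_width': 55.97764676959698}
```

View pics/w3.png

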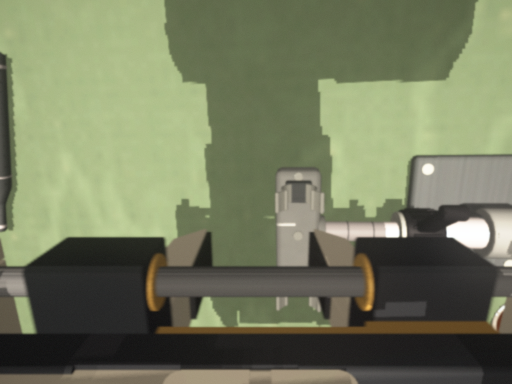

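```bash
python3 -m jog '{"xyz":[[0.15,0.05,0],[0,0,0],[0,0,0],[0,0,0],[0,0,-0.5],[0,0,-0.5],[0,0,-0.5]],"angular":[[0,0,0],[0,0,0],[0,0,0],[0,0,0],[0,0,0],[0,0,0],[0,0,0]]}' -1
python3 - <<'E'
from h import *
snap('wrist','pics/w4.png')
E
```

```text
time: 6.5
tool_pos: [529.1, 43.7, 121.1]
tcp_rot: [3.14, 0.091, 1.542]
contact_force: [-0.3, -0.7, 0.2]
grip_width: 91.6
```

View pics/w4.png

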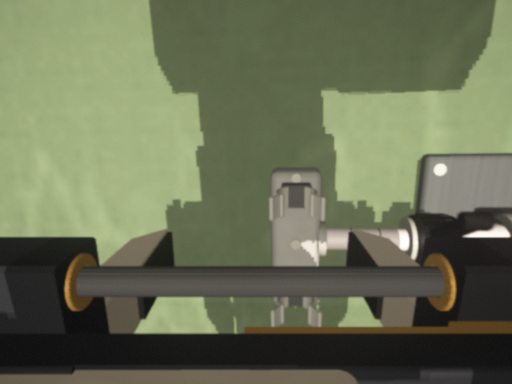

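```bash
python3 - <<'E'
from h import *
for p,z in [((297,244),61),((273,170),61),((319,170),61)]: print(onz('wrist',p,z))
E
python3 -m jog '{"xyz":[[0,0,-0.8],[0,0,-0.8],[0,0,-0.8],[0,0,-0.7],[0,0,-0.35]],"angular":[[0,0,0],[0,0,0],[0,0,0],[0,0,0],[0,0,0]]}'
```

```text
[551.22966662  64.2562185   61.        ]
[497.60431855  48.14930845  61.        ]
[497.94837488  78.68590886  61.        ]
time: 7.05
tool_pos: [526.8, 43.6, 45.3]
tcp_rot: [-3.137, 0.091, 1.542]
contact_force: [0.5, 0.1, 0.1]
grip_width: 91.6
```

```bash
python3 -m jog '{"xyz":[[0.05,-0.3,0.2],[0.05,-0.3,0],[0,-0.4,0],[0,-0.4,0]],"angular":[[0,0,0],[0,0,0],[0,0,0],[0,0,0]]}'
python3 -m jog '{"xyz":[[0,-0.5,0],[0,-0.5,0],[0,-0.5,0],[0,-0.5,0],[0,-0.5,0]],"angular":[[0,0,0],[0,0,0],[0,0,0],[0,0,0],[0,0,0]]}'
```

```text
time: 7.45
tool_pos: [527.9, 15.3, 49.0]
tcp_rot: [-3.134, 0.089, 1.544]
contact_force: [-0.2, 3.3, -2.4]
grip_width: 91.9
time: 7.95
tool_pos: [527.6, -39.1, 49.4]
tcp_rot: [-3.134, 0.088, 1.543]
contact_force: [0.3, 4.1, -2.2]
grip_width: 91.9
```

```bash
python3 -m jog '{"xyz":[[0,-0.4,0],[0,-0.3,0],[0,0,0]],"angular":[[0,0,0],[0,0,0],[0,0,0]]}'
python3 - <<'E'
from h import *
snap('wrist','pics/w5.png');snap('top','pics/t5.png');crop('pics/t5.png','pics/t5b.png',130,120,280,230,5)
E
```

```text
time: 8.25
tool_pos: [527.5, -56.4, 49.5]
tcp_rot: [-3.134, 0.089, 1.541]
contact_force: [-0.3, 2.0, -1.4]
grip_width: 91.9
```

View pics/w5.png

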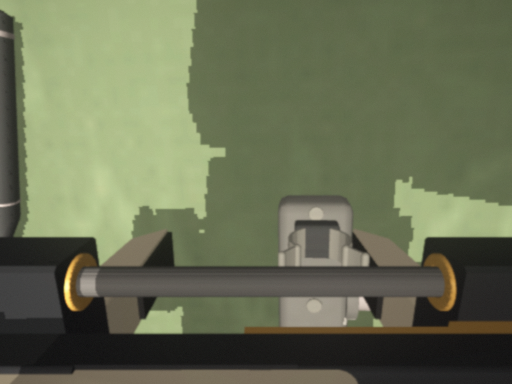

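View pics/t5b.png

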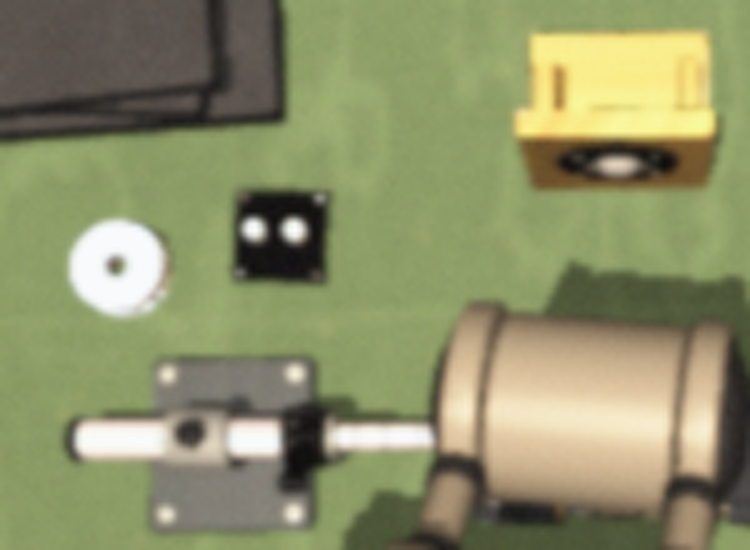

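```bash
python3 -m jog '{"xyz":[[0,0.25,0],[0,0,1],[0,0,1],[0,0,1],[-1,0,1],[-1,0,1],[-1,0.5,1],[-1,0.5,1],[-1,0.5,1],[-1,0,1]],"angular":[[0,0,0],[0,0,0],[0,0,0],[0,0,0],[0.3,0,0],[0.3,0,0],[0.3,0,0],[0,0,0],[0,0,0],[0,0,0]]}'
python3 - <<'E'
from h import *
snap('wrist','pics/w6.png');snap('top','pics/t6.png');crop('pics/t6.png','pics/t6b.png',130,120,280,230,5)
E
```

```text
time: 9.35
tool_pos: [406.3, -16.5, 236.1]
tcp_rot: [-3.137, -0.005, 1.548]
contact_force: [0.5, -0.2, 0.8]
grip_width: 91.7
```

View pics/w6.png

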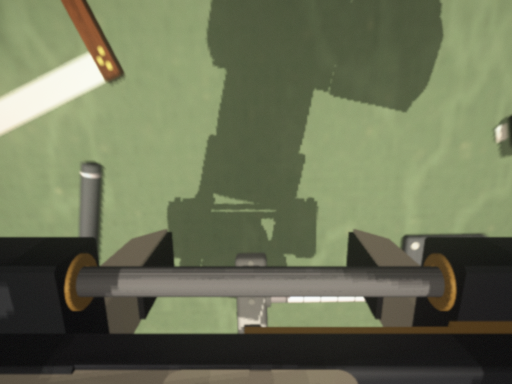

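View pics/t6b.png

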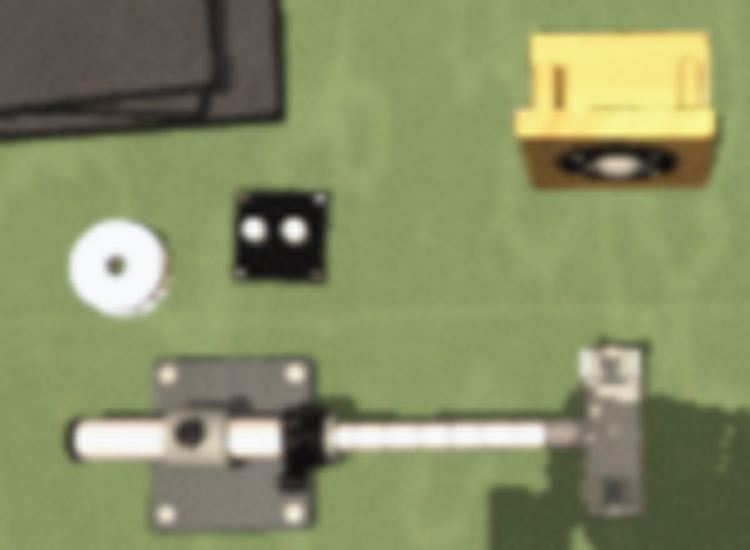

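Run:
```python
from h import *
crop('pics/t6.png','pics/t6c.png',238,180,268,228,12)
crop('pics/t6.png','pics/t6d.png',228,140,278,162,14)
```

```text
(no output)
```

View pics/t6c.png

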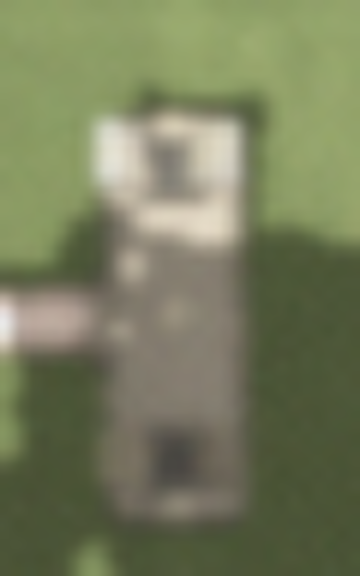

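View pics/t6d.png

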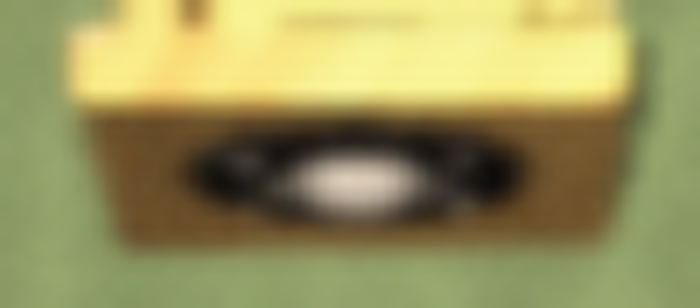

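```bash
cat > al.py <<'E'
from h import *
np.set_printoptions(precision=2,suppress=True)
def Q(p,s,o): return ((p[0]+.5)/s-.5+o[0],(p[1]+.5)/s-.5+o[1])
E
python3 - <<'E'
from al import *
c=lambda p,z:onz('top',Q(p,12,(238,180)),z)
d=lambda p,z:onz('top',Q(p,14,(228,140)),z)
print('seat',c((170,158),66),c((177,458),66),'screw',c((177,312),61))
print('edges y320-400',c((110,380),61),c((242,380),61))
print('corner bottom',c((106,518),61),c((242,518),61))
D=d((357,182),82)
print('dome',D,'bafmid top',(d((70,105),138)+d((635,105),138))/2,'bot',(d((125,240),0)+d((602,240),0))/2)
P=lambda u,v:Q((u,v),5,(130,120))
a=onz('top',P(360,436),58);b=onz('top',P(540,434),58);print('tube',a,b,np.degrees(np.arctan2(*(a-b)[:2])))
f=[onz('top',P(*p),14) for p in [(167,375),(295,373),(165,513),(293,513)]];print('screws',*f)
print('baf yaw',[np.degrees(np.arctan2(*(x-y)[:2])) for x,y in [(d((70,105),138),d((635,105),138)),(d((125,240),0),d((602,240),0))]])
E
```

```text
seat [594.72 -28.48  66.  ] [517.68 -29.01  66.  ] screw [555.5  -29.49  61.  ]
edges y320-400 [538.34 -12.04  61.  ] [537.69 -45.85  61.  ]
corner bottom [503.04 -10.5   61.  ] [502.39 -45.2   61.  ]
dome [717.06 -35.01  82.  ] bafmid top [719.44 -35.47 138.  ] bot [723.66 -34.56   0.  ]
tube [554.95 127.4   58.  ] [554.02  16.    58.  ] 0.4733083861017624
screws [601.41 259.73  14.  ] [601.06 176.79  14.  ] [512.24 259.86  14.  ] [510.7  177.66  14.  ]
baf yaw [np.float64(1.2488342016309895), np.float64(1.226292102915904)]
```

```bash
python3 -m jog '{"xyz":[[1,0,0.3],[1,0,0.3],[1,0,0.3],[1,0,0.3],[1,0,0.3],[1,0,0.3],[1,0,0.3],[1,0,0.3],[1,0,0.3],[1,0,0.3]],"angular":[[0,0,0],[0,0,0],[0,0,0],[0,0,0],[0,0,0],[0,0,0],[0,0,0],[0,0,0],[0,0,0],[0,0,0]]}' 1
python3 -m jog '{"xyz":[[1,0,0],[1,0,0],[0.5,0,0],[0,0,0],[0,0,0]],"angular":[[0,0,0],[0,0,0],[0,0,0],[0,0,0],[0,0,0]]}'
python3 - <<'E'
from h import *
import pickle
pickle.dump(camera_params('wrist'),open('w7.pkl','wb'))
snap('wrist','pics/w7.png')
E
```

```text
time: 10.45
tool_pos: [617.9, -14.6, 292.7]
tcp_rot: [-3.141, -0.0, 1.549]
contact_force: [0.5, 0.0, 1.2]
grip_width: 16.2
time: 10.95
tool_pos: [674.7, -13.1, 285.6]
tcp_rot: [-3.139, 0.001, 1.55]
contact_force: [-0.5, -0.5, 0.4]
grip_width: 0.5
```

View pics/w7.png

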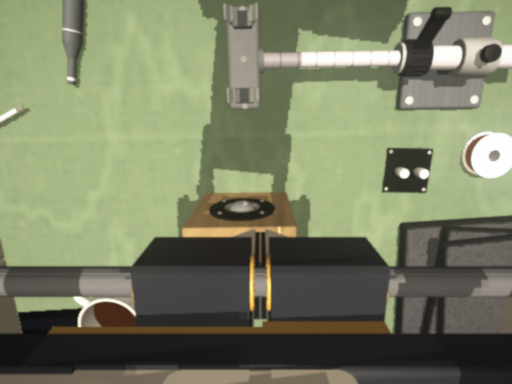

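Excellent view: the head is at (243,58), the dome at (243,208), the tube along row ~58 and the loose wing at (435,25). I'll measure it more finely.

Run:
```python
from h import *
crop('pics/w7.png','pics/w7a.png',215,0,275,112,5)
crop('pics/w7.png','pics/w7b.png',180,185,304,245,6)
crop('pics/w7.png','pics/w7c.png',380,0,512,120,6)
```

```text
(no output)
```

View pics/w7a.png

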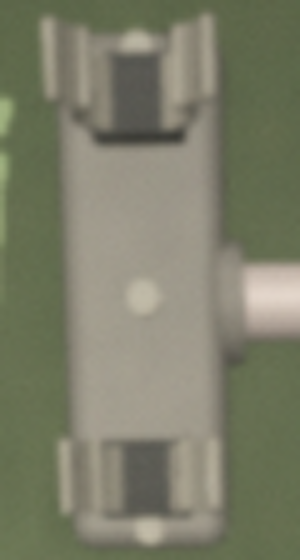

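View pics/w7b.png

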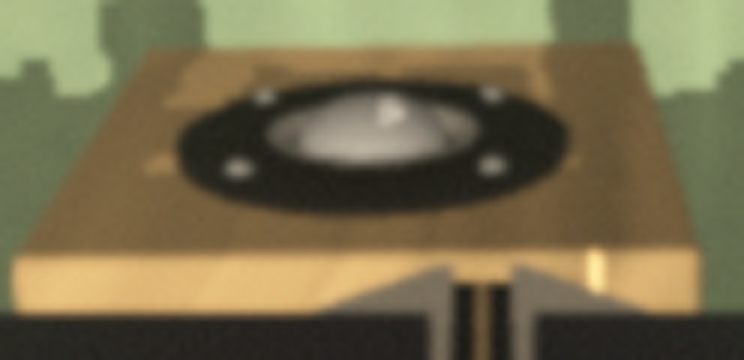

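View pics/w7c.png

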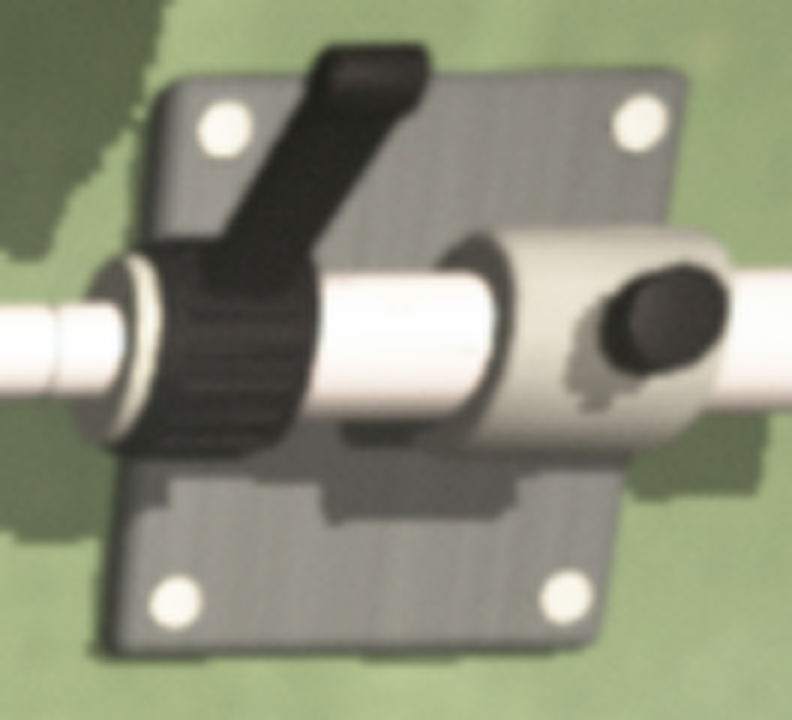

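Run:
```python
from al import *
import pickle
p=pickle.load(open('w7.pkl','rb'))
A=lambda u,v,z:onz('wrist',Q((u,v),5,(215,0)),z,p)
B=lambda u,v,z:onz('wrist',Q((u,v),6,(180,185)),z,p)
C=lambda u,v,z:onz('wrist',Q((u,v),6,(380,0)),z,p)
yaw=lambda a,b:np.degrees(np.arctan2((a-b)[1],(a-b)[0]))
s=[A(135,40,61),A(143,297,61),A(150,530,61)];print('head screws',*s,yaw(s[2],s[0]))
f=[C(224,128,14),C(640,123,14),C(175,602,14),C(566,597,14)];print('foot',*f,yaw(f[2],f[0]),yaw(f[3],f[1]),90-0+0, yaw(f[1],f[0])-90,yaw(f[3],f[2])-90)
b=[B(12,252,138),B(700,248,138),B(145,47,0),B(632,44,0)];print('baf',*b,yaw(b[1],b[0])-90,yaw(b[3],b[2])-90,(b[0]+b[1])/2,(b[2]+b[3])/2)
print('dome',B(373,133,82),B(374,150,82))
```

```text
head screws [503.25 -29.1   61.  ] [553.38 -29.14  61.  ] [602.38 -29.24  61.  ] -0.08171414797016528
foot [509.61 176.7   14.  ] [510.44 258.91  14.  ] [599.73 176.21  14.  ] [600.41 258.3   14.  ] -0.30997376976674207 -0.38306400138998825 90 -0.581438231042327 -0.47826869240275016
baf [717.64 -92.54 138.  ] [719.22  22.13 138.  ] [719.03 -93.6    0.  ] [720.6   20.79   0.  ] -0.7864274996902338 -0.7882093941502575 [718.43 -35.21 138.  ] [719.81 -36.41   0.  ]
dome [715.6  -35.33  82.  ] [719.06 -35.26  82.  ]
```

```bash
python3 -m jog '{"xyz":[[-1,-0.3,-0.5],[-1,-0.3,-0.5],[-1,-0.3,-0.5],[-1,-0.3,-0.5],[-1,-0.3,-1],[-1,-0.3,-1],[-1,0,-1],[-0.4,0,-0.8],[0,0,0],[0,0,0]],"angular":[[-0.2,0,0],[-0.2,0,0],[-0.2,0,0],[-0.2,0,0],[-0.2,0,0],[0,0,0],[0,0,0],[0,0,0],[0,0,0],[0,0,0]]}' -1
```

```text
time: 12.0
tool_pos: [515.6, -49.3, 168.3]
tcp_rot: [3.136, 0.111, 1.551]
contact_force: [0.4, 0.7, 0.5]
grip_width: 75.6
```

```bash
python3 -m jog '{"xyz":[[0.6,0,0],[0,0,0],[0,0,-0.8],[0,0,-0.8],[0,0,-0.8],[0,0,-0.8],[0,0,-0.8],[0,0,-0.8],[0,0,-0.5]],"angular":[[0.2,0,0],[0,0,0],[0,0,0],[0,0,0],[0,0,0],[0,0,0],[0,0,0],[0,0,0],[0,0,0]]}' -1
```

```text
time: 12.9
tool_pos: [534.8, -49.9, 68.3]
tcp_rot: [3.117, 0.096, 1.551]
contact_force: [-0.7, 0.4, 0.0]
grip_width: 91.6
```

```bash
python3 -m jog '{"xyz":[[-0.35,0,-0.4],[0,0,-0.4]],"angular":[[0,0,0],[0,0,0]]}'
python3 -m jog '{"xyz":[[0,-0.2,0],[0,-0.2,0]],"angular":[[0,0,0],[0,0,0]]}'
```

```text
time: 13.1
tool_pos: [527.9, -49.8, 52.0]
tcp_rot: [3.115, 0.096, 1.551]
contact_force: [-0.3, 0.3, -0.4]
grip_width: 91.9
time: 13.3
tool_pos: [527.5, -57.7, 51.7]
tcp_rot: [3.116, 0.096, 1.552]
contact_force: [0.0, 3.1, 0.5]
grip_width: 91.9
```

```bash
python3 -m jog '{"xyz":[[0,-0.15,0],[0,0,0]],"angular":[[0,0,0],[0,0,0]]}'
python3 -m jog '{"xyz":[[0,0.3,0],[0,0.1,1],[0,0,1],[0,0,1],[0,0,1],[0,0,1],[0,0,1],[0,1,1],[0.5,1,1],[0.5,1,1]],"angular":[[0,0,0],[0,0,0],[0,0,0],[0,0,0],[0,0,0],[0,0,0],[0.3,0,0],[0.3,0,0],[0.3,0,0],[0,0,0]]}' 1
```

```text
time: 13.5
tool_pos: [527.6, -61.2, 52.2]
tcp_rot: [3.116, 0.096, 1.551]
contact_force: [-0.8, 0.2, -0.5]
grip_width: 92.0
time: 14.5
tool_pos: [546.9, 8.7, 240.2]
tcp_rot: [3.117, 0.001, 1.548]
contact_force: [0.6, -0.3, 0.1]
grip_width: 16.1
```

I closed the jaws too early there, so the head may have been nudged. I'll re-measure from the same viewpoint.

```bash
python3 -m jog '{"xyz":[[1,0,0.5],[1,0,0.5],[1,0,0.5],[1,0,0.5],[1,0,0.3],[1,0,0.2],[0.3,0,0],[0,0,0]],"angular":[[0.2,0,0],[0.1,0,0],[0,0,0],[0,0,0],[0,0,0],[0,0,0],[0,0,0],[0,0,0]]}' 1
python3 - <<'E'
from h import *
import pickle
pickle.dump(camera_params('wrist'),open('w8.pkl','wb'))
snap('wrist','pics/w8.png')
snap('top','pics/t8.png')
crop('pics/w8.png','pics/w8a.png',190,0,290,240,2.5)
E
```

```text
time: 15.3
tool_pos: [678.9, 13.6, 299.1]
tcp_rot: [3.105, -0.029, 1.553]
contact_force: [-1.0, 0.4, -0.1]
grip_width: 0.5
```

View pics/w8.png

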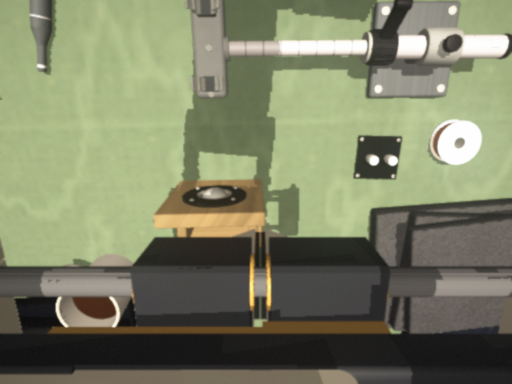

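Run:
```python
from h import *
crop('pics/w8.png','pics/w8a.png',180,0,240,105,5.7)
crop('pics/w8.png','pics/w8b.png',150,170,274,235,6)
crop('pics/w8.png','pics/w8c.png',360,0,470,105,6)
```

```text
(no output)
```

View pics/w8a.png

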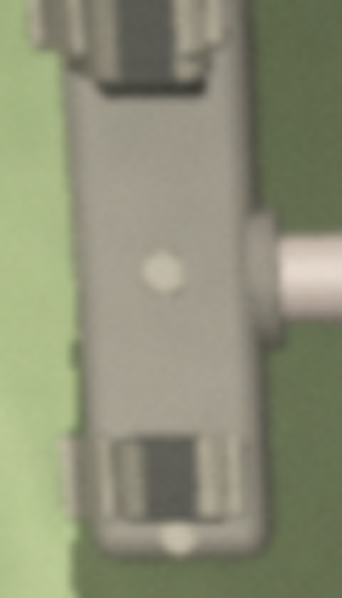

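View pics/w8b.png

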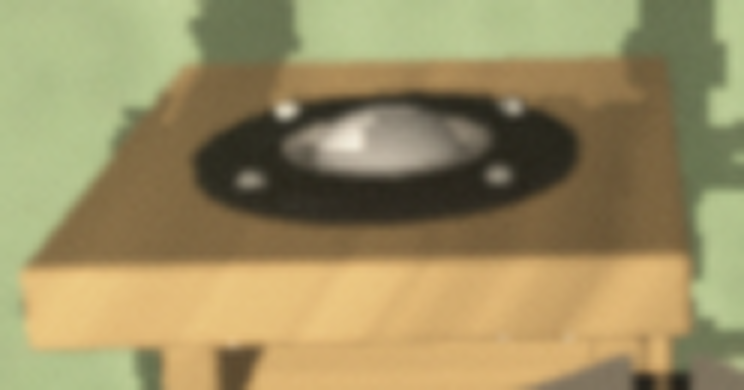

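View pics/w8c.png

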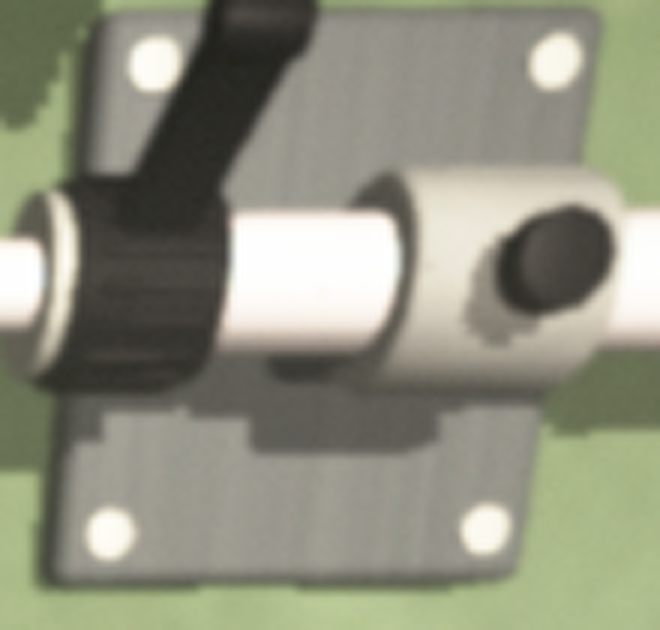

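Run:
```python
from al import *
import pickle
p=pickle.load(open('w8.pkl','rb'))
A=lambda u,v,z:onz('wrist',Q((u,v),5.7,(180,0)),z,p)
B=lambda u,v,z:onz('wrist',Q((u,v),6,(150,170)),z,p)
C=lambda u,v,z:onz('wrist',Q((u,v),6,(360,0)),z,p)
yaw=lambda a,b:np.degrees(np.arctan2((a-b)[1],(a-b)[0]))
s=[A(164,271,61),A(180,540,61)];print('head',*s,yaw(s[1],s[0]))
f=[C(155,64,14),C(555,60,14),C(110,533,14),C(486,529,14)];print('foot',*f,yaw(f[2],f[0]),yaw(f[3],f[1]),yaw(f[1],f[0])-90,yaw(f[3],f[2])-90)
b=[B(22,268,138),B(690,253,138),B(185,66,0),B(665,60,0)];print('baf',*b,yaw(b[1],b[0])-90,yaw(b[3],b[2])-90,(b[0]+b[1])/2,(b[2]+b[3])/2)
print('dome',B(386,140,82),B(386,155,82))
# top view
im=cv2.imread('pics/t8.png');cv2.imwrite('pics/t8c.png',cv2.resize(im[180:228,238:268],None,fx=12,fy=12,interpolation=cv2.INTER_CUBIC))
```

```text
head [553.04 -34.04  61.  ] [602.64 -34.14  61.  ] -0.11826041084993498
foot [509.77 176.96  14.  ] [510.09 258.81  14.  ] [599.65 176.19  14.  ] [600.33 258.49  14.  ] -0.48971518911396306 -0.20102091753872342 -0.2234757026923404 -0.4765698534161089
baf [718.66 -92.21 138.  ] [719.24  22.36 138.  ] [719.97 -92.58  -0.  ] [721.47  22.08   0.  ] -0.2907176601511452 -0.7485566369879422 [718.95 -34.92 138.  ] [720.72 -35.25  -0.  ]
dome [714.59 -35.67  82.  ] [717.71 -35.86  82.  ]
```

View pics/t8c.png

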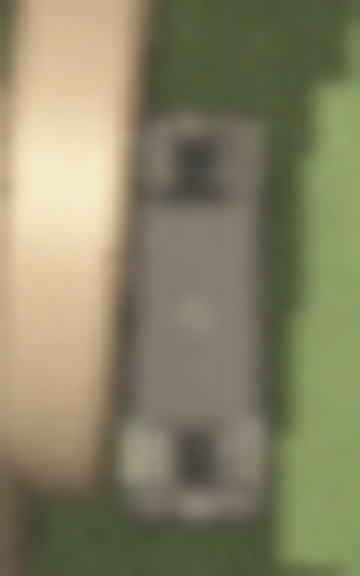

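The head is at y=-34.0 and the dome at -35.6. With the stand's yaw at about -0.5°, the target at the head is -34.2, so they line up within about 1 mm. The wing is still loose. Next I'll lock it from the -x side.

```bash
python3 -m jog '{"xyz":[[-0.95,0.74,-0.3],[-0.95,0.74,-0.3],[-0.95,0.74,-0.3],[-0.95,0.74,-0.3],[-0.95,0.74,-0.3],[-0.95,0.74,-0.3],[-0.95,0.74,-0.3],[-0.95,0.74,-0.3],[-0.95,0.74,-0.3],[-0.95,0.74,-0.3]],"angular":[[-0.28,0.35,0],[0,0,0],[0,0,0],[0,0,0],[0,0,0],[0,0,0],[0,0,0],[0,0,0],[0,0,0],[0,0,0]]}'
python3 - <<'E'
from h import *
snap('wrist','pics/w9.png')
for p,z in [((0,0),0)]: pass
print(bot.get_obs()['tool_pos'])
E
```

```text
time: 16.4
tool_pos: [471.6, 163.0, 237.9]
tcp_rot: [-3.14, 0.003, 1.547]
contact_force: [-0.0, 0.1, 0.8]
grip_width: 0.5
[468.14349005 164.81104903 237.03174995]
```

View pics/w9.png

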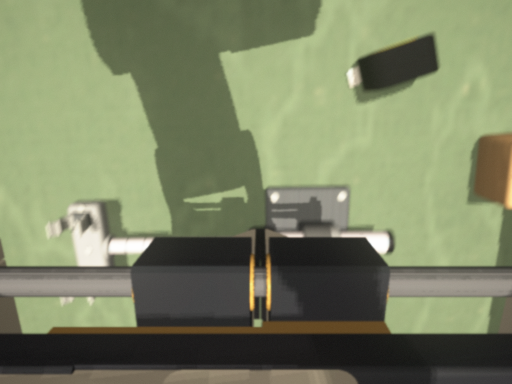

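```bash
python3 -m jog '{"xyz":[[0.5,-0.2,-1],[0.5,-0.1,-1],[0,0,-1],[0,0,-1],[0,0,-1],[0,0,-1],[0,0,-0.8],[0,0,0]],"angular":[[0,0,0],[0,0,0],[0,0,0],[0,0,0],[0,0,0],[0,0,0],[0,0,0],[0,0,0]]}'
```

```text
time: 17.25
tool_pos: [480.3, 158.1, 100.1]
tcp_rot: [-3.14, 0.003, 1.552]
contact_force: [-0.5, -0.2, 1.2]
grip_width: 0.7
```

```bash
python3 -m jog '{"xyz":[[0.5,0,-0.6],[0.5,0,0],[0.5,0,0],[0.5,0,0],[0.5,0,0]],"angular":[[0,0,0],[0,0,0],[0,0,0],[0,0,0],[0,0,0]]}'
```

```text
time: 17.75
tool_pos: [530.4, 158.0, 92.6]
tcp_rot: [-3.139, 0.002, 1.553]
contact_force: [-2.5, 0.1, 1.5]
grip_width: 0.2
```

```bash
python3 -m jog '{"xyz":[[0.4,0,0],[0.4,0,0],[0.4,0,0]],"angular":[[0,0,0],[0,0,0],[0,0,0]]}'
```

```text
time: 18.05
tool_pos: [555.1, 157.8, 92.4]
tcp_rot: [-3.135, 0.003, 1.552]
contact_force: [-10.0, 0.6, -2.4]
grip_width: 0.4
```

```bash
python3 -m jog '{"xyz":[[0.25,0,0],[0.25,0,0]],"angular":[[0,0,0],[0,0,0]]}'
python3 -m jog '{"xyz":[[0.25,0,0],[0.25,0,0]],"angular":[[0,0,0],[0,0,0]]}'
```

```text
time: 18.25
tool_pos: [561.3, 157.8, 90.1]
tcp_rot: [-3.122, 0.004, 1.552]
contact_force: [-8.8, -0.5, 1.8]
grip_width: 0.2
time: 18.45
tool_pos: [563.4, 157.8, 89.0]
tcp_rot: [-3.101, 0.006, 1.553]
contact_force: [-24.8, -0.3, 22.1]
grip_width: 0.5
```

```bash
python3 -m jog '{"xyz":[[0.25,0,0.1]],"angular":[[0,0,0]]}'
python3 -m jog '{"xyz":[[0.3,0,0.1]],"angular":[[0,0,0]]}'
```

```text
time: 18.55
tool_pos: [563.1, 157.8, 89.9]
tcp_rot: [-3.087, 0.007, 1.554]
contact_force: [-17.0, 0.0, 0.8]
grip_width: 0.4
time: 18.65
tool_pos: [563.2, 157.8, 90.1]
tcp_rot: [-3.071, 0.009, 1.554]
contact_force: [-18.7, -0.0, 0.1]
grip_width: 0.7
```

```bash
python3 -m jog '{"xyz":[[1,0,0.1]],"angular":[[0,-0.3,0]]}'
python3 -m jog '{"xyz":[[0.8,0,0.1]],"angular":[[0,-0.3,0]]}'
```

```text
time: 18.75
tool_pos: [565.9, 157.4, 88.8]
tcp_rot: [-3.06, 0.012, 1.556]
contact_force: [-79.6, -3.0, 39.4]
grip_width: 0.4
time: 18.85
tool_pos: [565.4, 157.2, 88.9]
tcp_rot: [-3.051, 0.016, 1.558]
contact_force: [-52.5, -1.8, 34.4]
grip_width: 0.5
```

That reached a solid stop, at 80 N, which was harder than I intended. Backing off to check.

```bash
python3 -m jog '{"xyz":[[-0.6,0,0],[-1,0,0],[-0.5,0,1],[0,0,1],[0,0,1],[0,0,1],[-1,-0.5,1],[-1,-1,1],[-1,-1,1],[-1,-1,0]],"angular":[[0,-0.4,0],[0,-0.4,0],[0,-0.2,0],[0,0,0],[0,0,0],[0,0,0],[0,0,0],[0,0,0],[0,0,0],[0,0,0]]}'
python3 - <<'E'
from h import *
snap('wrist','pics/w10.png');snap('top','pics/t10.png');crop('pics/t10.png','pics/t10b.png',130,120,280,230,5)
snap('scene','pics/s10.png');crop('pics/s10.png','pics/s10b.png',180,125,340,225,5)
E
```

```text
time: 19.85
tool_pos: [446.2, 86.5, 234.2]
tcp_rot: [3.116, 0.016, 1.56]
contact_force: [1.1, 0.1, 0.6]
grip_width: 0.1
```

View pics/t10b.png

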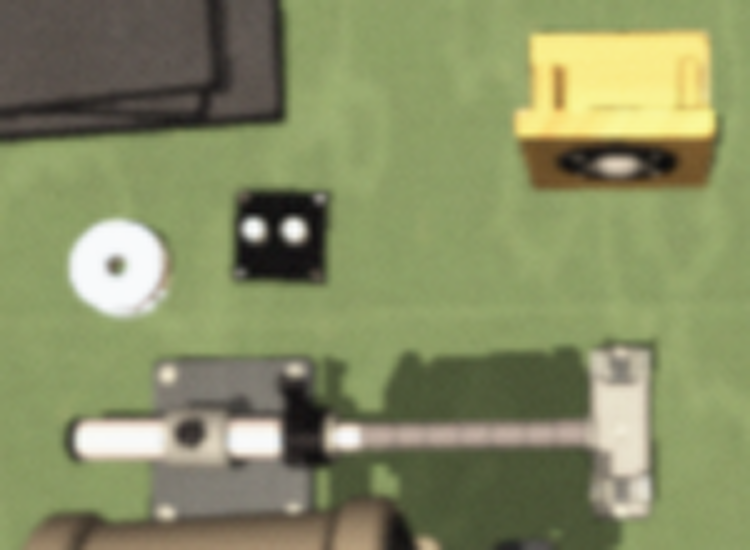

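View pics/s10b.png

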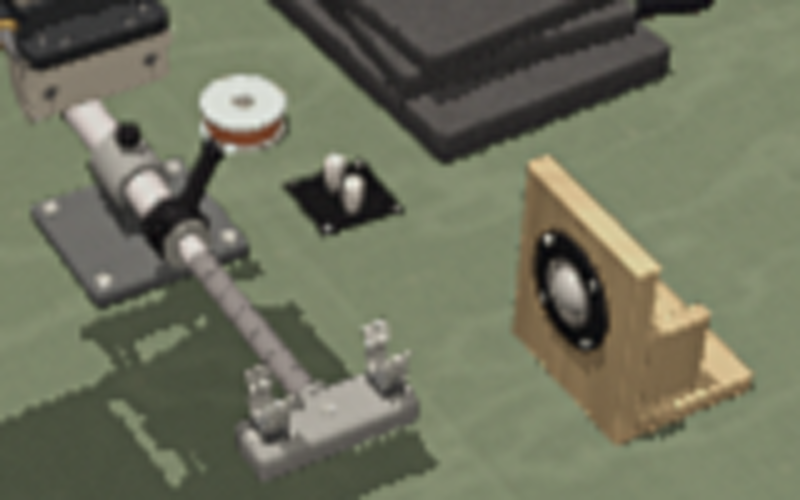

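The wing is back exactly at its original locked position: (217,152) in the scene crop. Now to the mic, whose mid is estimated at (461.7,-226.9) with its axis at -11.3°.

```bash
python3 -m jog '{"xyz":[[0.1,-1,0],[0,-1,0],[0,-1,0],[0,-1,0],[0,-1,0],[0,-1,0],[0,-1,0],[0,-1,0],[0,-1,0],[0,-1,0]],"angular":[[0.15,0.25,-0.2],[0,0,-0.2],[0,0,-0.2],[0,0,-0.2],[0,0,-0.2],[0,0,-0.2],[0,0,-0.2],[0,0,-0.2],[0,0,-0.1],[0,0,0]]}' -1
python3 -m jog '{"xyz":[[0,-1,0],[0,-1,0],[0,-1,0],[0,-1,0],[0,-0.5,-0.5],[0,0,0]],"angular":[[0,0,0],[0,0,0],[0,0,0],[0,0,0],[0,0,0],[0,0,0]]}'
python3 - <<'E'
from h import *
snap('wrist','pics/w11.png')
print(bot.get_obs()['tool_pos'],proj('wrist',[[461.7,-226.9,11],[398,-214,11],[572,-249,11]]))
E
```

```text
time: 21.0
tool_pos: [460.4, -117.8, 230.5]
tcp_rot: [3.138, -0.001, 1.379]
contact_force: [0.3, 0.2, 0.4]
grip_width: 75.9
time: 21.6
tool_pos: [467.9, -214.6, 217.0]
tcp_rot: [3.134, -0.001, 1.378]
contact_force: [-0.4, -0.4, 0.5]
grip_width: 91.9
[ 468.15483157 -214.10223681  217.72474272] [[247.59018979 166.02417276]
 [247.39922766 106.533536  ]
 [248.06876723 256.24833435]]
```

View pics/w11.png

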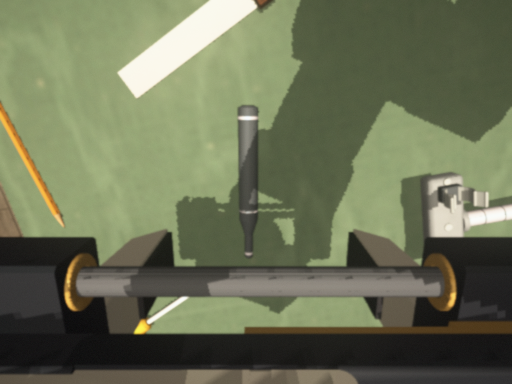

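```bash
python3 -m jog '{"xyz":[[-0.3,-0.6,-1],[0,0,-1],[0,0,-1],[0,0,-1],[0,0,-1],[0,0,-1],[0,0,-1],[0,0,-0.7],[0,0,0]],"angular":[[0,0.06,0],[0,0,0],[0,0,0],[0,0,0],[0,0,0],[0,0,0],[0,0,0],[0,0,0],[0,0,0]]}'
python3 - <<'E'
from h import *
snap('wrist','pics/w12.png')
E
```

```text
time: 22.55
tool_pos: [466.1, -217.4, 59.0]
tcp_rot: [3.136, -0.001, 1.386]
contact_force: [-0.0, -0.6, 1.3]
grip_width: 91.9
```

View pics/w12.png

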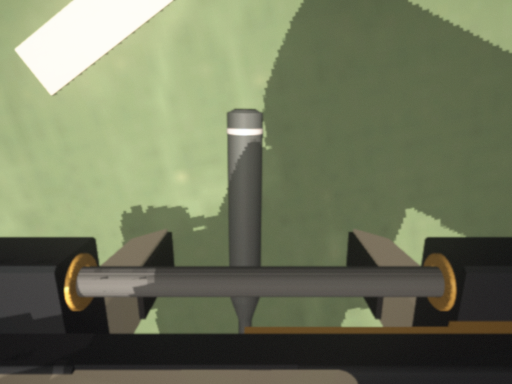

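```bash
python3 -m jog '{"xyz":[[-0.25,-0.5,-0.7],[0,0,-0.7],[0,0,-0.7],[0,0,-0.4]],"angular":[[0,0,-0.1],[0,0,0],[0,0,0],[0,0,0]]}'
```

```text
time: 23.0
tool_pos: [465.8, -228.1, 13.7]
tcp_rot: [3.125, 0.003, 1.378]
contact_force: [0.2, 0.2, -0.7]
grip_width: 91.8
```

```bash
python3 -m jog '{"xyz":[[-0.2,0,-0.25],[0,0,-0.2]],"angular":[[0,0.15,0],[0,0,0]]}'
```

```text
time: 23.2
tool_pos: [462.5, -228.0, 5.3]
tcp_rot: [3.14, 0.007, 1.379]
contact_force: [0.2, 0.6, -0.2]
grip_width: 91.9
```

```bash
python3 -m jog '{"xyz":[[0,0,0],[0,0,0],[0,0,0],[0,0,0],[0,0,0],[0,0,0],[0,0,0],[0,0,0],[0,0,0],[0,0,0]],"angular":[[0,0,0],[0,0,0],[0,0,0],[0,0,0],[0,0,0],[0,0,0],[0,0,0],[0,0,0],[0,0,0],[0,0,0]]}' 1
```

```text
time: 24.2
tool_pos: [463.5, -228.5, 6.9]
tcp_rot: [3.137, 0.008, 1.379]
contact_force: [0.1, 0.2, 0.1]
grip_width: 21.0
```

```bash
python3 -m jog '{"xyz":[[0,0,0.3],[0,0,0.5],[0,0,0.8],[0,0,1],[0,0,1],[0,0,1],[0,0,1],[0,0,1],[0,0,1],[0,0,0.5]],"angular":[[0,0,0],[0,0,0],[0,0,0.2],[0,0,0.25],[0,0,0.25],[0,0,0.25],[0,0,0.25],[0,0,0.25],[0,0,0.25],[0,0,0]]}'
python3 - <<'E'
from h import *
snap('wrist','pics/w13.png');snap('scene','pics/s13.png');crop('pics/s13.png','pics/s13b.png',170,150,330,270,5)
E
```

```text
time: 25.2
tool_pos: [461.3, -227.0, 180.0]
tcp_rot: [3.139, 0.008, 1.564]
contact_force: [-0.0, -0.0, -1.3]
grip_width: 21.2
```

View pics/w13.png

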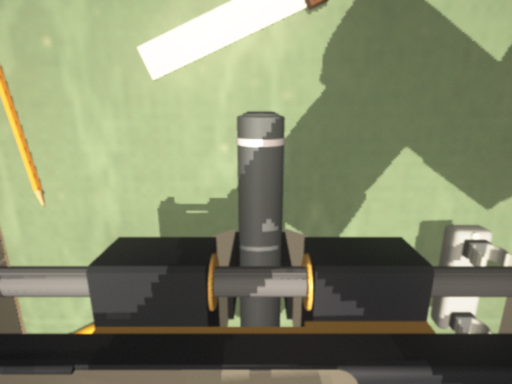

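View pics/s13b.png

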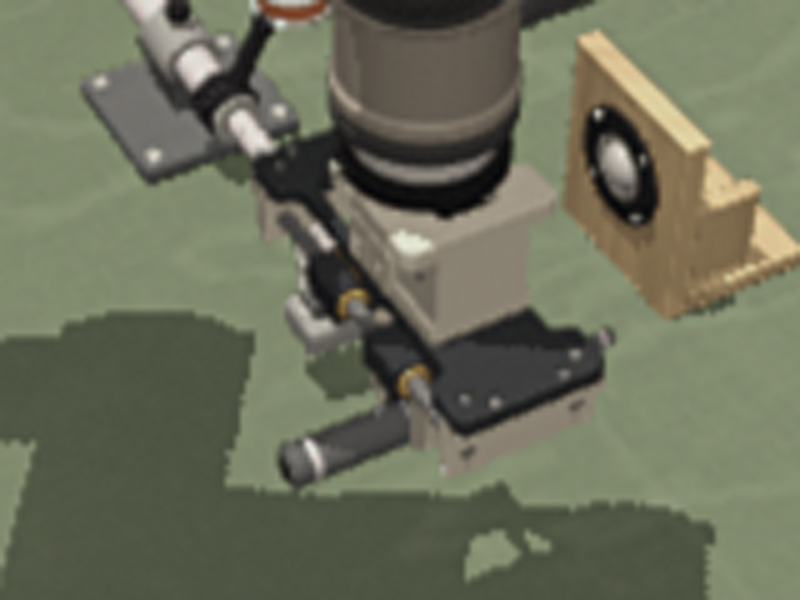

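Run:
```python
from h import *
np.set_printoptions(precision=1,suppress=True)
o=bot.get_obs();print(o['tool_pos'],o['tcp_rot'])
for z in (184,195):
  for p in [(261,113),(261,116),(261,142),(261,248),(238,190),(283,190)]: print(z,p,onz('wrist',p,z))
crop('pics/w13.png','pics/w13b.png',215,100,310,260,4)
```

```text
[ 461.5 -227.1  179.4] [3.1 0.  1.6]
184 (261, 113) [ 392.5 -225.9  184. ]
184 (261, 116) [ 393.9 -225.9  184. ]
184 (261, 142) [ 405.6 -226.   184. ]
184 (261, 248) [ 459.4 -226.4  184. ]
184 (238, 190) [ 428.7 -237.4  184. ]
184 (283, 190) [ 428.8 -215.5  184. ]
195 (261, 113) [ 392.2 -225.9  195. ]
195 (261, 116) [ 393.5 -225.9  195. ]
195 (261, 142) [ 404.4 -226.   195. ]
195 (261, 248) [ 454.3 -226.3  195. ]
195 (238, 190) [ 425.8 -236.5  195. ]
195 (283, 190) [ 425.9 -216.2  195. ]
```

View pics/w13b.png

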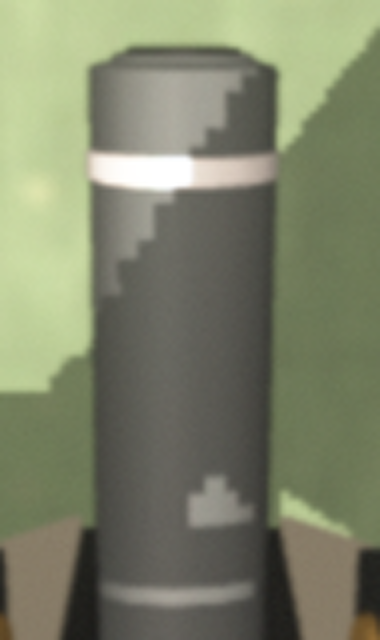

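Run:
```python
from h import *
from al import Q
np.set_printoptions(precision=1,suppress=True)
im=cv2.imread('pics/s13.png');cv2.imwrite('pics/s13c.png',cv2.resize(im[205:255,215:305],None,fx=8,fy=8,interpolation=cv2.INTER_CUBIC))
for n,p in [('tail',(293,463)),('nose',(606,337)),('ring',(316,458))]:
    c,d=ray('scene',Q(p,5,(170,150)));t=(-227-c[1])/d[1];print(n,c+t*d)
print(proj('scene',[[396.5,-226.5,184],[574,-227.5,184]]))
```

```text
tail [ 394.8 -227.   185.2]
nose [ 567.1 -227.   181.5]
ring [ 406.7 -227.   182. ]
[[228.8 242.1]
 [293.4 215.4]]
```

View pics/s13c.png

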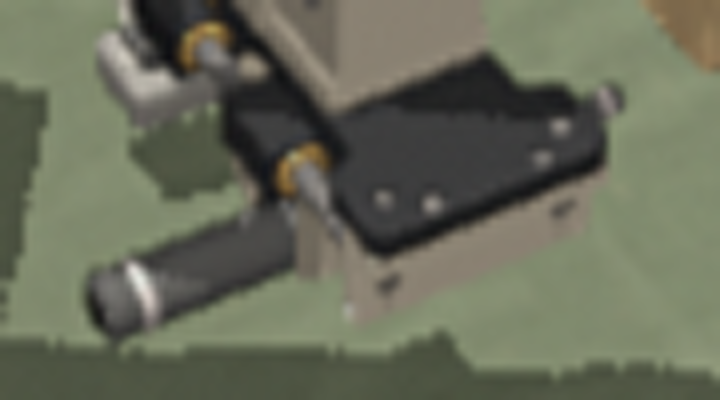

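```bash
python3 -m jog '{"xyz":[[0.4,0.9,0],[0.4,0.95,0],[0.4,0.95,0],[0.4,0.95,0],[0.4,0.95,0],[0.4,0.95,0],[0.4,0.95,0],[0.4,0.95,0],[0.4,0.8,0],[0.2,0.4,0]],"angular":[[0,0,0],[0,0,0],[0,0,0],[0,0,0],[0,0,0],[0,0,0],[0,0,0],[0,0,0],[0,0,0],[0,0,0]]}'
```

```text
time: 26.3
tool_pos: [533.1, -44.5, 168.1]
tcp_rot: [-3.126, 0.002, 1.552]
contact_force: [-0.5, 0.4, -1.0]
grip_width: 21.0
```

```bash
python3 -m jog '{"xyz":[[0.6,0.25,-0.5],[0.5,0.2,-0.5],[0,0,-0.5],[0,0,-0.5],[0,0,0]],"angular":[[0,-0.15,0.1],[0,0,0],[0,0,0],[0,0,0],[0,0,0]]}'
python3 - <<'E'
from h import *
import pickle
pickle.dump(camera_params('wrist'),open('w14.pkl','wb'))
snap('wrist','pics/w14.png')
E
```

```text
time: 26.8
tool_pos: [553.8, -34.9, 122.3]
tcp_rot: [-3.135, 0.001, 1.562]
contact_force: [0.3, 0.2, -0.3]
grip_width: 21.0
```

View pics/w14.png

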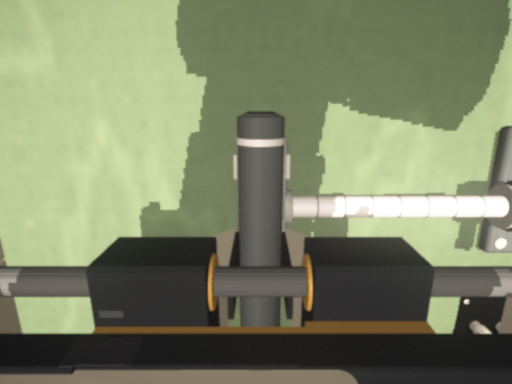

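Run:
```python
from h import *
import pickle
np.set_printoptions(precision=1,suppress=True)
p=pickle.load(open('w14.pkl','rb'))
crop('pics/w14.png','pics/w14b.png',215,100,340,260,4)
print(onz('wrist',(237,166),96,p),onz('wrist',(288,166),96,p),onz('wrist',(310,206),50,p),'mic',onz('wrist',(261,166),126,p),onz('wrist',(261,114),126,p))
```

```text
[514.8 -47.6  96. ] [515.  -18.4  96. ] [553.3   2.2  50. ] mic [509.6 -33.8 126. ] [485.4 -33.7 126. ]
```

View pics/w14b.png

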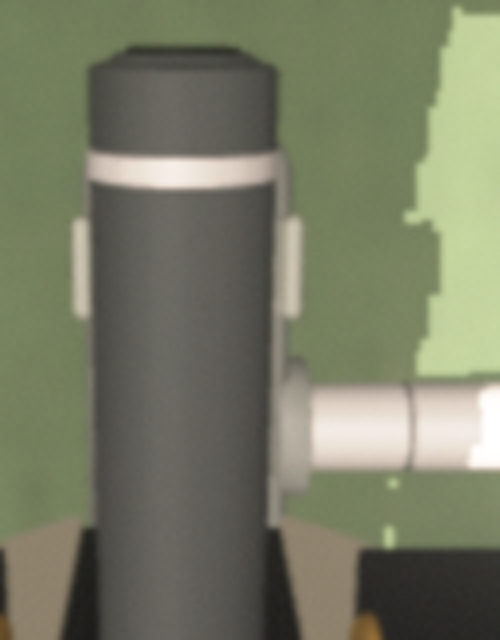

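```bash
python3 -m jog '{"xyz":[[0.1,0,-0.4],[0,0,-0.4],[0,0,-0.3]],"angular":[[0,0,0],[0,0,0],[0,0,0]]}'
```

```text
time: 27.15
tool_pos: [556.9, -36.0, 101.1]
tcp_rot: [-3.139, 0.002, 1.561]
contact_force: [-0.2, -0.1, -1.4]
grip_width: 21.0
```

```bash
python3 -m jog '{"xyz":[[-0.05,0.07,-0.2],[0,0,-0.1],[0,0,0]],"angular":[[0,0,0],[0,0,0],[0,0,0]]}'
```

```text
time: 27.45
tool_pos: [555.5, -34.3, 93.9]
tcp_rot: [-3.138, 0.002, 1.561]
contact_force: [0.4, 1.0, -0.2]
grip_width: 21.2
```

```bash
python3 -m jog '{"xyz":[[0,0,0],[0,0,0],[0,0,0],[0,0,0],[0,0,0],[0,0,0],[0,0,0],[0,0,0],[0,0,0],[0,0,0]],"angular":[[0,0,0],[0,0,0],[0,0,0],[0,0,0],[0,0,0],[0,0,0],[0,0,0],[0,0,0],[0,0,0],[0,0,0]]}' -1
python3 - <<'E'
from h import *
snap('wrist','pics/w15.png');snap('scene','pics/s15.png');crop('pics/s15.png','pics/s15b.png',190,150,320,240,6)
E
```

```text
time: 28.45
tool_pos: [556.3, -34.6, 95.2]
tcp_rot: [-3.14, 0.003, 1.561]
contact_force: [-0.4, -0.1, -0.4]
grip_width: 91.6
```

View pics/w15.png

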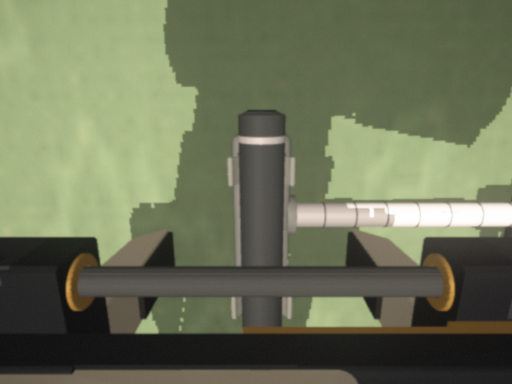

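View pics/s15b.png

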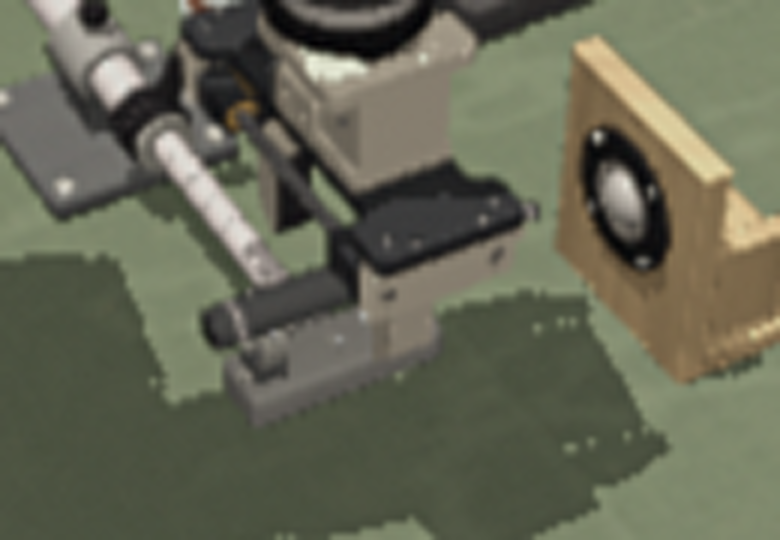

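The mic rests in the open mouths and is released. I'll rise, close, then push.

```bash
python3 -m jog '{"xyz":[[0,0,0.8],[0,0,1],[0,0,1]],"angular":[[0,0,0],[0,0,0],[0,0,0]]}'
python3 -m jog '{"xyz":[[0,0,0],[0,0,0],[0,0,0],[0,0,0],[0,0,0],[0,0,0],[0,0,0],[0,0,0],[0,0,0],[0,0,0]],"angular":[[0,0,0],[0,0,0],[0,0,0],[0,0,0],[0,0,0],[0,0,0],[0,0,0],[0,0,0],[0,0,0],[0,0,0]]}' 1
python3 - <<'E'
from h import *
snap('wrist','pics/w16.png')
E
```

```text
time: 28.85
tool_pos: [554.0, -34.2, 149.5]
tcp_rot: [-3.133, 0.001, 1.561]
contact_force: [-0.0, -1.4, 0.2]
grip_width: 92.0
time: 29.85
tool_pos: [553.6, -34.1, 147.8]
tcp_rot: [-3.131, 0.001, 1.561]
contact_force: [-0.4, -0.1, -0.4]
grip_width: 16.1
```

View pics/w16.png

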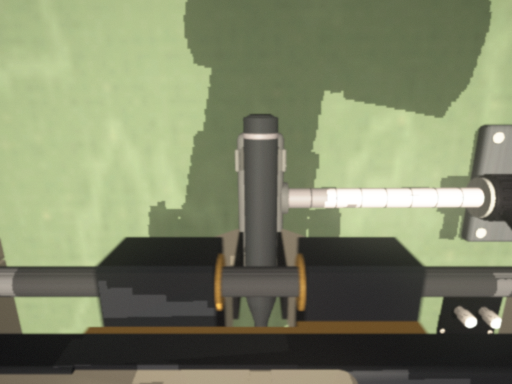

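```bash
python3 -m jog '{"xyz":[[0,0,0],[0,0,0],[0.02,0,-0.5],[0,0,-0.5],[0,0,-0.4],[0,0,0]],"angular":[[0,-0.1,0],[0,0,0],[0,0,0],[0,0,0],[0,0,0],[0,0,0]]}'
```

```text
time: 30.5
tool_pos: [553.6, -34.0, 117.1]
tcp_rot: [3.141, 0.001, 1.561]
contact_force: [0.2, 0.4, 0.6]
grip_width: 0.5
```

```bash
python3 -m jog '{"xyz":[[0,0,-0.25],[0,0,-0.2]],"angular":[[0,0,0],[0,0,0]]}'
python3 -m jog '{"xyz":[[0,0,-0.2],[0,0,-0.2]],"angular":[[0,0,0],[0,0,0]]}'
```

```text
time: 30.7
tool_pos: [553.9, -34.1, 107.6]
tcp_rot: [3.14, 0.001, 1.561]
contact_force: [-2.0, 0.9, 7.3]
grip_width: 0.3
time: 30.9
tool_pos: [555.6, -34.3, 101.6]
tcp_rot: [3.135, 0.002, 1.561]
contact_force: [-0.9, 0.6, 7.1]
grip_width: 0.3
```

```bash
python3 -m jog '{"xyz":[[-0.03,0,-0.2],[0,0,-0.2]],"angular":[[0,0,0],[0,0,0]]}'
python3 -m jog '{"xyz":[[0,0,-0.2]],"angular":[[0,0,0]]}'
```

```text
time: 31.1
tool_pos: [555.9, -34.5, 94.6]
tcp_rot: [3.133, 0.002, 1.561]
contact_force: [-0.7, -1.1, -0.4]
grip_width: 0.5
time: 31.2
tool_pos: [556.3, -34.6, 91.9]
tcp_rot: [3.131, 0.003, 1.561]
contact_force: [-12.1, 0.5, 40.2]
grip_width: 0.3
```

It snapped through at ~95 and bottomed at 92, against an expected 93. Lifting to inspect.

```bash
python3 -m jog '{"xyz":[[0,0,0.4],[0,0,1],[0,0,1],[0,0,1],[-1,0,1],[-1,0,1],[-1,0,1],[-1,0,1],[-1,0,0],[-1,0,0]],"angular":[[0,0,0],[0,0,0],[0,0,0],[0,0,0],[0,0,0],[0,0,0],[0,0,0],[0,0,0],[0,0,0],[0,0,0]]}'
python3 - <<'E'
from h import *
snap('scene','pics/s17.png');crop('pics/s17.png','pics/s17b.png',190,150,320,240,6)
snap('top','pics/t17.png');crop('pics/t17.png','pics/t17b.png',130,120,280,230,5)
E
```

```text
time: 32.2
tool_pos: [432.8, -34.6, 242.0]
tcp_rot: [3.133, 0.002, 1.562]
contact_force: [-0.2, 0.5, 0.7]
grip_width: 1.0
```

View pics/s17b.png

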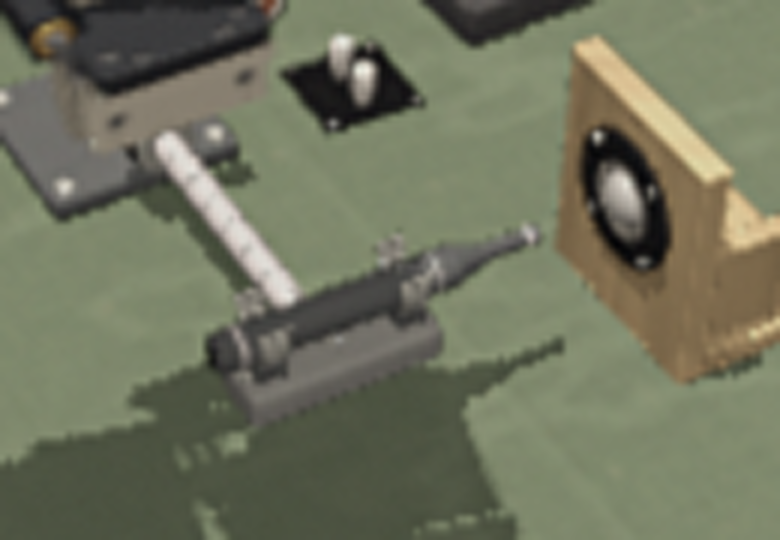

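View pics/t17b.png

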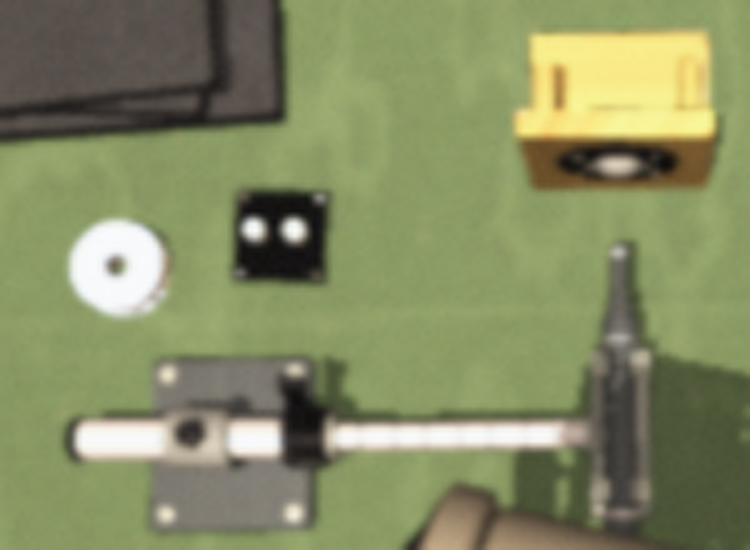

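Run:
```python
from al import *
P=lambda u,v:Q((u,v),5,(130,120));S=lambda u,v:Q((u,v),6,(190,150))
for n,y in (('nose',-34.8),('tail',-33.6)):
    p=(535,234) if n=='nose' else (213,352)
    c,d=ray('scene',S(*p));print(n,c+d*(y-c[1])/d[1])
print('nose top',onz('top',P(619,245),82))
```

```text
nose [663.21 -34.8   78.12]
tail [486.73 -33.6   81.23]
nose top [666.8  -35.29  82.  ]
```

```bash
python3 -m jog '{"xyz":[[1,0.5,0.2],[1,0.5,0.2],[1,0.5,0.2],[1,0.5,0.2],[1,0.5,0.2],[1,0.5,0.2],[1,0.5,0],[1,0,0],[1,0,0],[0,0,0]],"angular":[[0,0,0],[0,0,0],[0,0,0],[0,0,0],[0,0,0],[0,0,0],[0,0,0],[0,0,0],[0,0,0],[0,0,0]]}'
python3 - <<'E'
from h import *
snap('wrist','pics/w18.png')
snap('scene','pics/s18.png');crop('pics/s18.png','pics/s18b.png',180,125,340,225,5)
E
```

```text
time: 33.3
tool_pos: [625.1, 39.8, 261.4]
tcp_rot: [3.134, 0.002, 1.56]
contact_force: [-0.2, 0.1, 0.2]
grip_width: 0.4
```

View pics/w18.png

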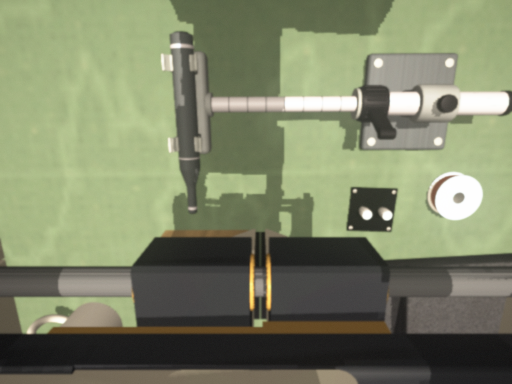

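View pics/s18.png

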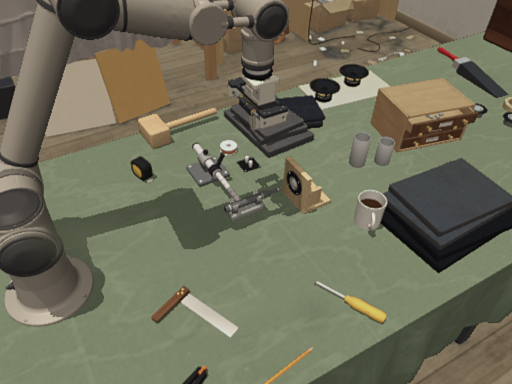

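Run:
```python
from al import *
crop('pics/w18.png','pics/w18b.png',150,20,230,220,3)
S=lambda u,v:Q((u,v),6,(190,150))
print(two('wrist',(193,210),'scene',S(535,234)),two('wrist',(181,36),'scene',S(213,352)))
print('wrist z82',onz('wrist',(193,210),82),onz('wrist',(181,36),82))
```

```text
(array([662.88, -35.  ,  78.34]), np.float64(0.33590466924627976)) (array([487.56, -33.54,  80.73]), np.float64(1.4295339269939278))
wrist z82 [661.49 -34.13  82.  ] [488.41 -33.6   82.  ]
```

View pics/w18b.png

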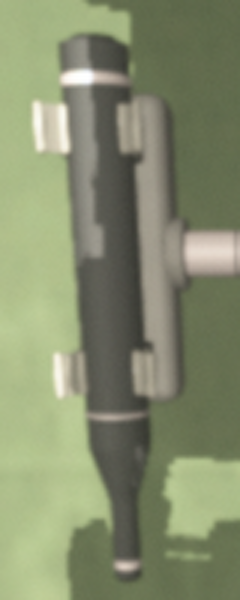

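```bash
python3 -c "
from plant import bot
print(bot.get_obs()['time']);print(bot.close_job())"
```

```text
33.4
the job is handed in; nothing more can be done
None
```

I did the whole job in the order asked and handed it in at 33.4 s. I loosened the wing to its stop, slid the clip head in line with the dome, and swung the wing back to its locked stop. Then I laid the mic in the open clips, released it and pushed it down until it snapped in.

**Last checks:**
- **Alignment:** head and mic axis at y ≈ -34. The line through the dome, carried back to the head, gives about -34 ±1 mm. In the top view the mic axis meets the dome's centre to under 1 mm.
- **Lock:** the wing is back at the same pixels as at the start.
- **Seating:** both clips look closed round the mic. The press stopped at a mic top of about 92 mm, where 93 mm was expected.
- **Level:** the camera heights gave nose 78 mm and tail 81 mm. The dome read 78 mm in the same view although it is at 82 mm, so I put the low nose reading down to calibration.
- **Centring:** the mic sits within about 2 mm of the middle of the clips.
- **Surroundings:** the other things are where they were, and the arm is well clear.

**What did not go as planned:**
- Locking the wing briefly reached about 80 N sideways (about 89 N in all) on the fingertips against the stop. That is more than I intended, but below the 120 N wrist limit.
- The final push on the mic peaked at about 40 N, also through the fingertips.
- After the last nudge of the head I closed the jaws a moment too early. The re-measurement showed the head still in place.

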